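# Tamp the filled portafilter in the lever press and ease the lever back

### The job

Seat the filled portafilter in the tamping press, its round basket pushed into the horseshoe collar under the ram, and pull the lever all the way down so that the foot presses into the basket. The lever is strongly sprung: ease it back up to its rest without letting it snap back, then take the portafilter out and set it down, flat and wholly on the rubber mat. Carry the portafilter level so nothing spills, do not drop it, and leave the other things where they stand.

Things in the scene. Friction and masses are not known exactly. Their poses are not given: they have to be found in the camera images.
- press: Lever tamping press, dark steel, fixed on the bare worktop (z = 0). Origin: on the worktop under the ram axis; x runs from handle bed through collar to the back, y to the column, z up. Base plate x -62..62, y -68..118 mm and handle bed (64 mm wide, to x = -195), tops at z = 17 mm. Column x -16..24, y 66..106 mm, 215 mm high; a head reaches from it over the origin at z 134..170 mm
- press_seat (a point): Centre of the collar on the rubber top, on the ram axis, z = 17 mm; axes as the press. The aluminium horseshoe collar is 30 mm high, inner radius 34 mm about this point, open to -x: cheeks at y = +-34 mm as far as x = -20, then flared out to x = -39 mm. A seated portafilter has its basket axis here, spouts on the rubber, its handle along -x with the end on the bed
- press_foot: Round steel foot of the ram, 49 mm across; origin in the middle of its underside. With the lever up it is 112 mm above the worktop, 34 mm above the rim of a seated portafilter, so the portafilter is moved in from the open side along the press's +x, its spouts less than 30 mm above the rubber. Goes 67 mm straight down with the lever
- press_lever (a joint): Press lever, rad: 0 at rest (30 degrees up), 0.82 at its lower stop (17 degrees below level). Strong return spring, hardly damped: let go, it flies up in 0.1 s. Takes about 3 N at the grip to leave rest, 11 N at the stop with the portafilter in. The foot meets the basket's floor at about 0.75; a spring in the ram (1.5 N per mm) gives for the rest
- lever_grip (a point): Point on the lever's black round grip, 25 mm thick, which lies along the press's x axis from 38 mm before this point (free end, -x) to 52 mm behind it (+x, where the lever arm is). Can be pinched or pushed from above. Moves and turns with the lever; its own x is the press's x
- lever_pivot (a point): Fixed point on the lever's hinge axis, 190 mm above the worktop, at the same press x as lever_grip; axes as the press. At lever value q, lever_grip stands at y = -215 cos(0.5236 - q) mm, z = +215 sin(0.5236 - q) mm from here
- pf_grip (a point): Grasp point of the portafilter: centre of its black handle, about 25 mm wide here, 35 mm above the underside of the spouts, 26 mm from the balance point. Axes are the portafilter's: y along the handle to the basket, z up. Whole: 210 mm long, 0.42 kg, rim 61 mm high; lies by itself on two spouts and the handle's end
- pf_basket (a point): On the axis of the portafilter's steel basket, on its inner floor, 34 mm above the underside of the spouts and 89 mm from pf_grip along y. Basket 64 mm outside (76 mm over two lugs near the rim), about 54 mm inside, 27 mm deep
- pf_end (a point): Near the end of the portafilter's handle, 80 mm from pf_grip along -y, 18 mm above the underside
- portafilter: The portafilter as a whole; origin on the level of the underside of its spouts, 15 mm from pf_grip towards the basket; y to the basket, z up. It starts on the wooden cover board that lies over the hob (top at z = 21 mm)
- mat: Ribbed black rubber mat, fixed, 240 x 125 x 6 mm, on the wooden cover board. Origin: middle of its underside, at z = 21 mm; its top is 6 mm higher. x along the long side, pointing away from the robot; y along the short side
- cup: Steel tumbler standing upside down, 68 mm across, 74 mm high, loose, on the worktop at the left front; leave it. Origin: middle of its underside
- coffee_tin: Round black tin, 79 mm across, 113 mm high, loose, behind the press; leave it. Origin: middle of its underside
- honey_jar: Amber jar with cork lid, 55 mm across, 81 mm high, loose, on the cover board behind the mat; leave it. Origin: middle of its underside

How it is judged:
By the outcome, as a careful person would: the job done as asked, in the order asked, and still so for the second after the job is handed in, with the robot touching nothing.
It also fails if it takes over 72 s, if anything falls off the work surface, if the arm or the gripper's body presses on something with over 40 N, if the wrist force passes 120 N, or if a joint passes its speed limit or range.

### The arm

A 6-joint arm with a two-finger parallel gripper is mounted at the origin on a cart in front of the work surface, level with it; the furniture and walls round the work are solid. World frame = base frame: x ahead of the robot, y to its left, z up, the work surface at z = 0. Lengths are in mm, angles in degrees, forces in N, time in s.
With the tool pointing down it reaches from about 350 to 850 mm from the base axis. Payload 8.1 kg.
Tool frame: the origin (TCP) lies at the very end of the fingers, on their centre line; the grasp point (between the pads) lies 19 mm behind it; z points along the fingers, y is the direction in which the jaws open and shut (so a half turn about z gives the same grasp; the last joint's range is limited). The gripper opens to 85 mm and grips with 20 to 120 N. Pads are 22 mm wide; open, the fingers measure 114 mm over their backs; the gripper's body (76 mm by 85 mm) begins 54 mm behind the grasp point. The pads swing forward as they close: fully open they stand 13 mm farther back than shut.
Start: joints at [-72.903, 7.471, 85.268, -0, 87.261, -4.893], TCP at [224.688, -556.346, 231.292] pointing down, gripper open.
Joint ranges: [-169.43, 169.43], [-51.17, 129.36], [1.28, 143.12], [-76.62, 256.62], [0, 156.53], [-152.29, 152.29]. Speed limits (degrees/s): [136.94, 136.94, 159.86, 180, 180, 180].

### API

Orientations are given as [roll, pitch, yaw] about the fixed x, y, z axes, in that order (R = Rz(yaw) Ry(pitch) Rx(roll)).
In Python, from bench import r gives the robot as it stands.
- The arm moves only by the shell command python3 -m jog 'ROWS' [OPENING] [FORCE]. ROWS is JSON, a list of rows, each a list of 6 numbers: the shift along the tool's x, y, z normalised to -1 to 1, where 1 is 0.25 m, then the turn, a rotation vector about the tool's x, y, z normalised to -1 to 1, where 1 is pi rad. In form: [[x, y, z, ax, ay, az], ...]. A call has 1 to 10 rows; each row is the pose to reach, as a shift and turn from the pose commanded when the call began, along the tool's axes at that moment, turning the shorter way round; what a row does not reach only later rows make up. A row lasts 1/10 s, in which the tool goes at most 50 mm and 8.59 degrees, less where a joint would pass 70% of its speed; a pose out of reach is approached as far as the arm can. A call with a number of a shift or a turn outside -1 to 1 is refused whole. A call with a gripper value outside its range is refused whole. OPENING is the opening, from 0 (shut) to 1 (fully open), set as the call begins (- or left out, the last holds). The fingers move at their own pace and stop on an object; FORCE is the grip in N (left out, the last holds). Time passes only in rows, so rows that repeat a pose let the fingers close. It gives the time, the measured TCP pose, the force and the opening at its end, in the units of the state.
- r.sense(): the state, without advancing time (a new reading comes with each control period).
- r.snapshot(name): name is "scene" or "top" or "wrist"; returns a dict with "pixels" (400x640x3 uint8, red, green, blue), "intrinsics" (3x3 intrinsics, pixels), "extrinsics" (4x4, takes a point from camera to world coordinates). Camera axes: x right, y down, z forward; pixel columns grow to the right and rows downward; lengths in mm; the calibration is good to about 2 mm. A picture is of the moment at which its call begins. There is no depth.
- r.hand_in(): hands the job in, once; it reports no verdict.
The state is a dict: "time": time; "joint_pos": joint angles; "qd": joint speeds; "joint_efforts": joint torques, N m; "tool_pos": TCP position; "tcp_rot": TCP orientation; "ft_force": force on the tool from outside, world axes, zero at the start; "wrist_torque": the same for the moment, N m; "finger_gap": finger opening in mm.
Only numpy, scipy, OpenCV 4.12 (cv2) and the standard library are available. Lean on these libraries where they do the work, as an engineer would, in place of code of your own. Each camera call takes 0.05 s, during which the arm holds its last target.

## Working session

There is one attempt and no reset: what is moved stays moved. The work goes in short steps, Python scripts to look and compute and a shell command to move; the robot and the scene stay as the last step left them, time stands still between calls to the robot, and variables do not carry over. Pictures are saved under pics/ and viewed, and the job is handed in when it is done.

```bash
ls; mkdir -p pics; python3 - <<'E'
from bench import r
import cv2
s=r.sense();print(s)
for n in["scene","top","wrist"]:
    d=r.snapshot(n);cv2.imwrite(f"pics/a_{n}.png",d["pixels"][:,:,::-1]);print(n,d["intrinsics"].round(1).tolist(),d["extrinsics"].round(3).tolist())
E
```

```text
pics
{'time': 0.0, 'joint_pos': array([-7.29002031e+01,  7.51635743e+00,  8.53305955e+01, -1.64092287e-03,
        8.72614422e+01, -4.89376481e+00]), 'qd': array([-0.060063  ,  0.06409976, -0.03294481, -0.01234363,  0.01767063,
       -0.04068241]), 'joint_efforts': array([ 1.76605199e-04, -5.69394958e+01, -5.00551736e+01, -1.55789990e-04,
        1.50359992e-02, -3.96738983e-06]), 'tool_pos': array([ 224.53993427, -555.79537866,  230.2187965 ]), 'tcp_rot': array([-1.79891860e+02, -7.61409511e-03,  2.19936344e+01]), 'ft_force': array([-0.02186902,  0.52532736, -0.19984665]), 'wrist_torque': array([ 0.03072154, -0.0060611 , -0.0404531 ]), 'finger_gap': 85.04793295331179}
scene [[492.5, 0.0, 325.1], [0.0, 492.5, 195.4], [0.0, 0.0, 1.0]] [[0.871, -0.231, 0.435, -60.483], [-0.492, -0.373, 0.787, -1299.027], [-0.019, -0.898, -0.439, 837.735], [0.0, 0.0, 0.0, 1.0]]
top [[508.3, 0.0, 310.4], [0.0, 508.3, 202.3], [0.0, 0.0, 1.0]] [[-0.027, -0.998, 0.06, 494.106], [-0.999, 0.026, -0.018, -157.415], [0.016, -0.06, -0.998, 1587.243], [0.0, 0.0, 0.0, 1.0]]
wrist [[283.1, 0.0, 319.3], [0.0, 283.1, 200.0], [0.0, 0.0, 1.0]] [[0.375, -0.877, -0.299, 301.662], [-0.927, -0.356, -0.12, -524.835], [-0.001, 0.322, -0.947, 373.863], [0.0, 0.0, 0.0, 1.0]]
```

View pics/a_scene.png

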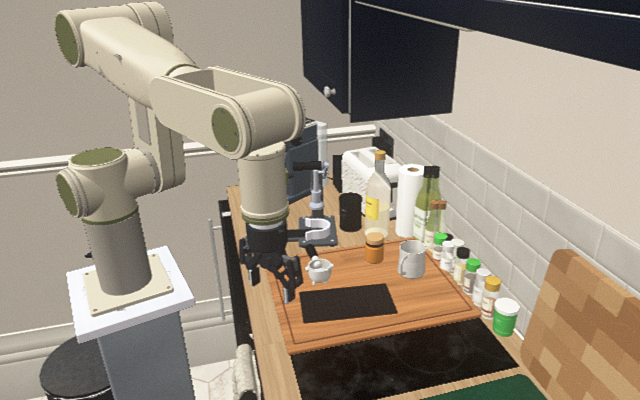

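View pics/a_top.png

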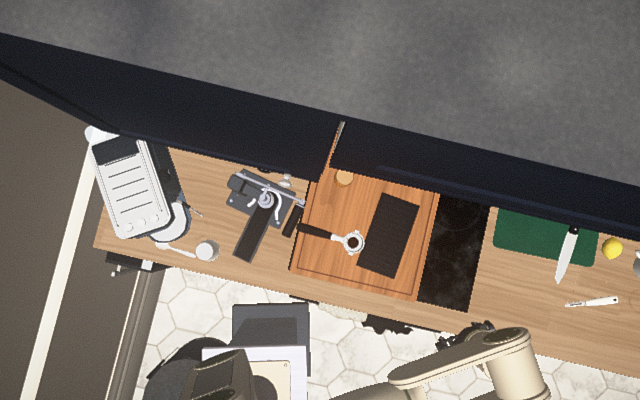

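View pics/a_wrist.png

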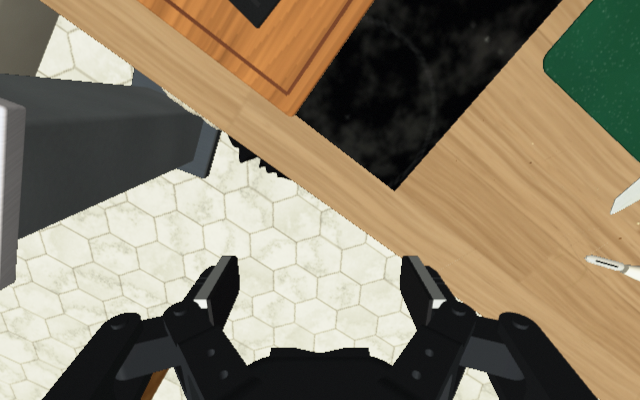

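The overview shows the press at top-view (262,200) with its bed towards (248,245), the portafilter with its basket at (353,242) and handle at (315,231), the mat at (388,235), the cup at (207,251) and the jar at (344,177). Next I'll zoom in.

```bash
python3 - <<'E'
import cv2
a=cv2.imread("pics/a_top.png")
cv2.imwrite("pics/a_topz.png",cv2.resize(a[150:290,190:440],None,fx=3.2,fy=3.2,interpolation=cv2.INTER_CUBIC))
a=cv2.imread("pics/a_scene.png")
cv2.imwrite("pics/a_scenez.png",cv2.resize(a[130:330,220:420],None,fx=3,fy=3,interpolation=cv2.INTER_CUBIC))
E
```

```text
(no output)
```

View pics/a_topz.png

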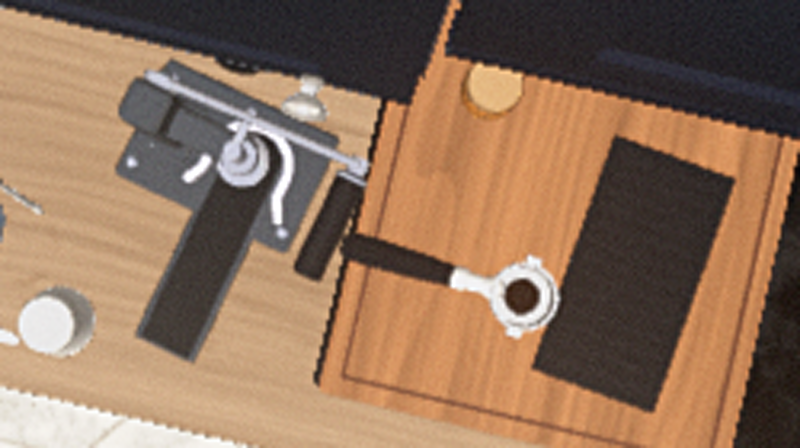

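View pics/a_scenez.png

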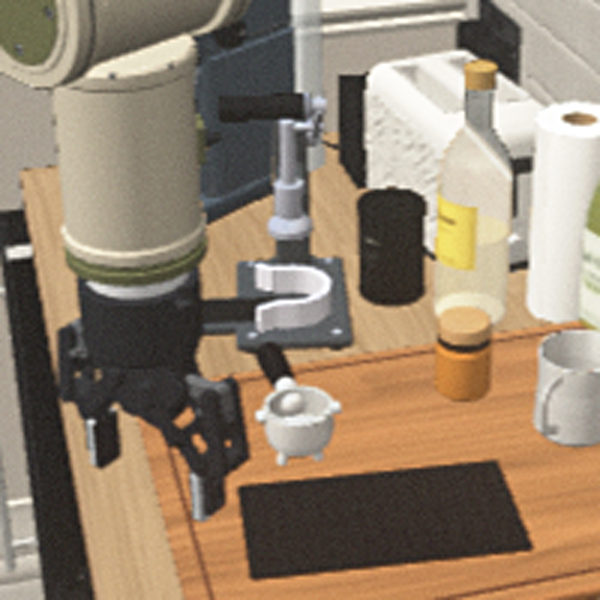

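```bash
cat > h.py <<'E'
from bench import r
import numpy as np, cv2
from scipy.spatial.transform import Rotation as R
from scipy.optimize import least_squares
def bp(cam,uv,z):
    K,E=cam["intrinsics"],cam["extrinsics"]
    d=E[:3,:3]@np.linalg.inv(K)@np.array([uv[0],uv[1],1.]);o=E[:3,3]
    return o+d*(z-o[2])/d[2]
def proj(cam,P):
    P=np.atleast_2d(P);E=cam["extrinsics"];c=(P-E[:3,3])@E[:3,:3]
    c=c@cam["intrinsics"].T;return c[:,:2]/c[:,2:]
def fit(local,world):  # planar x,y,yaw
    f=lambda p:(np.array(local)@np.array([[np.cos(p[2]),np.sin(p[2])],[-np.sin(p[2]),np.cos(p[2])]])+p[:2]-world).ravel()
    best=min((least_squares(f,[*np.mean(world,0),a]) for a in(-2,-1,0,1,2,3)),key=lambda s:s.cost)
    return best.x,np.abs(best.fun).max()
E
python3 - <<'E'
from h import *
c=r.snapshot("top")
z=lambda u,v:(190+u/3.2-0.34,150+v/3.2-0.34)
W=[bp(c,z(*p),17)[:2] for p in[(137,335),(193,361),(117,170),(285,250),(172,60)]]
x,e=fit([(-195,32),(-195,-32),(-62,118),(-62,-68),(62,118)],np.array(W));print("press",x[:2].round(1),np.degrees(x[2]).round(2),e)
M=[bp(c,z(*p),27)[:2] for p in[(618,136),(736,180),(655,412),(533,367)]]
x,e=fit([(120,62.5),(120,-62.5),(-120,-62.5),(-120,62.5)],np.array(M));print("mat",x[:2].round(1),np.degrees(x[2]).round(2),e)
print("basket",bp(c,z(524,296),21+61).round(1),"end",bp(c,z(348,248),21+20).round(1))
print("cup",bp(c,z(47,325),74).round(1),"jar",bp(c,z(496,88),102).round(1))
E
```

```text
press [594.5 -57.1] -26.95 4.670363733351337
mat [ 480.3 -422.1] -21.86 2.4714204167995604
basket [ 462.6 -308.5   82. ] end [ 511.8 -146.9   41. ]
cup [448.  132.6  74. ] jar [ 654.2 -287.   102. ]
```

```bash
cat >> h.py <<'E'
def goal(p,yaw=None,rpy=None):
    s=r.sense();R0=R.from_euler("xyz",s["tcp_rot"],degrees=True)
    R1=R.from_euler("xyz",rpy if rpy is not None else [180,0,yaw],degrees=True)
    d=R0.inv().apply(np.array(p)-s["tool_pos"])/250;w=(R0.inv()*R1).as_rotvec()/np.pi
    print("row",[float(v) for v in np.r_[d,w].round(4)],"dist",np.linalg.norm(d)*250//1,"deg",np.linalg.norm(w)*180//1)
E
python3 - <<'E'
from h import *
goal([488,-223,230],73)
c=r.snapshot("top")
z=lambda u,v:(190+u/3.2-0.34,150+v/3.2-0.34)
t=np.radians(-26.95);B=np.array([[np.cos(t),-np.sin(t)],[np.sin(t),np.cos(t)]])
for n,p,h in[("free end",(310,275),297),("arm end",(350,175),297),("bolt",(360,165),290),("pivot end",(150,75),190),("foot",(243,160),112)]:
    w=bp(c,z(*p),h)[:2];print(n,w.round(1),(B.T@(w-[594.5,-57.1])).round(1))
E
```

```text
row [1.4758, -0.8406, 0.0036, -0.0003, -0.0002, -0.2834] dist 424.0 deg 51.0
free end [ 488.4 -118. ] [ -67.  -102.4]
arm end [ 566.7 -151.7] [ 18.1 -96.9]
bolt [ 574.9 -159.9] [  29.1 -100.5]
pivot end [663.6  18.7] [27.2 98.9]
foot [593.3 -54.2] [-2.4  2.1]
```

```bash
python3 -m jog '[[0.74,-0.42,0.002,0,0,-0.2834],[0.74,-0.42,0.002,0,0,-0.2834],[0.74,-0.42,0.002,0,0,-0.2834],[0.74,-0.42,0.002,0,0,-0.2834],[0.74,-0.42,0.002,0,0,-0.2834],[0.74,-0.42,0.002,0,0,-0.2834],[0.74,-0.42,0.002,0,0,-0.2834]]' 1; python3 -c "
from h import *
goal([488,-223,230],73)"
```

```text
time: 0.95
tool_pos: [357.4, -389.1, 230.8]
tcp_rot: [180.0, 0.0, 73.2]
ft_force: [-0.4, 0.7, -0.2]
finger_gap: 85.6
row [0.7867, 0.3084, 0.0033, 0.0, 0.0, 0.0013] dist 211.0 deg 0.0
```

```bash
python3 -m jog '[[0.786,0.308,0.003,0,0,0.001],[0.786,0.308,0.003,0,0,0.001],[0.786,0.308,0.003,0,0,0.001],[0.786,0.308,0.003,0,0,0.001],[0.786,0.308,0.003,0,0,0.001],[0.786,0.308,0.003,0,0,0.001]]'; python3 -c "
from h import *
d=r.snapshot('wrist');cv2.imwrite('pics/b_wrist.png',d['pixels'][:,:,::-1])
np.savez('b.npz',**d)"
```

```text
time: 1.55
tool_pos: [488.6, -223.3, 229.8]
tcp_rot: [-180.0, -0.0, 72.8]
ft_force: [0.0, 0.0, 0.9]
finger_gap: 85.2
```

View pics/b_wrist.png

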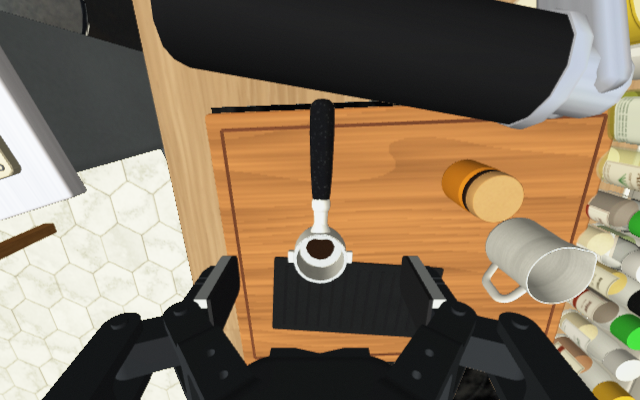

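```bash
python3 -c "
from h import *
w=r.snapshot('wrist')['extrinsics'][:3,3];d=r.snapshot('scene');uv=proj(d,w)[0];print(w,uv, proj(d,r.sense()['tool_pos']))
a=d['pixels'][:,:,::-1].copy();cv2.drawMarker(a,tuple(int(v) for v in uv),(0,0,255),0,6)
u,v=uv.astype(int)
cv2.imwrite('pics/c.png',cv2.resize(a[60:260,220:420],None,fx=3,fy=3,interpolation=cv2.INTER_CUBIC))"
```

```text
[ 512.46955638 -144.8564086   373.31229514] [303.44153651 142.5233727 ] [[310.74565155 202.25538766]]
```

View pics/c.png

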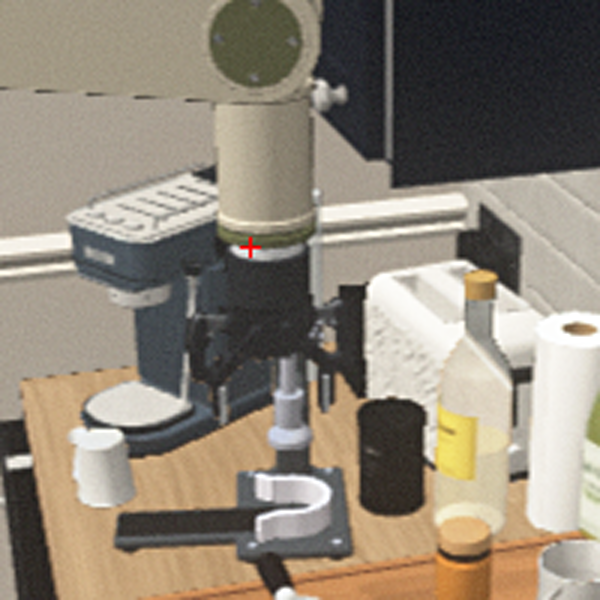

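```bash
python3 -c "
from h import *
K=np.array([[492.5,0,325.1],[0,492.5,195.4],[0,0,1]])
d=r.snapshot('scene');print('cam in first scene',proj(d,[301.7,-524.8,373.9]))
a=cv2.imread('pics/b_wrist.png')
cv2.imwrite('pics/b_z.png',cv2.resize(a[90:340,230:430],None,fx=3.2,fy=2.4,interpolation=cv2.INTER_CUBIC))
cv2.imwrite('pics/b_z.png',cv2.resize(a[90:290,260:385],None,fx=3,fy=3,interpolation=cv2.INTER_CUBIC))"
```

```text
cam in first scene [[296.41667508 217.72728962]]
```

View pics/b_z.png

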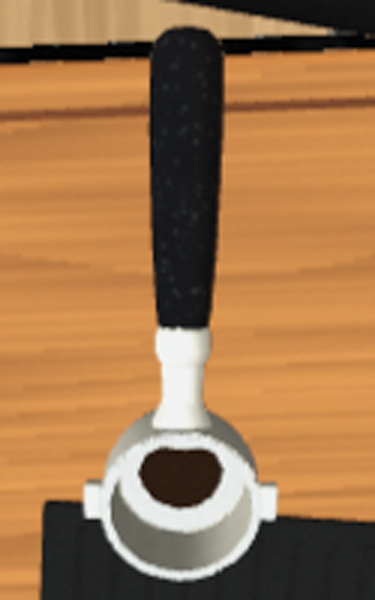

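```bash
python3 -c "
from h import *
d=dict(np.load('b.npz'))
q=lambda u,v:(260+u/3-.33,90+v/3-.33)
rim=bp(d,q(181,505),82);lug=bp(d,q(180,501),77);e=bp(d,q(187,85),40);f=bp(d,q(184.5,300),60)
print(rim.round(1),lug.round(1),e.round(1),f.round(1))
for a,b in((e,rim),(e,f),(e,lug)):
  print(np.degrees(np.arctan2(*(b-a)[1::-1])).round(2))
v=(rim-e)[:2];v/=np.linalg.norm(v);g=rim[:2]-89*v;print('grip',g.round(1), np.linalg.norm((rim-e)[:2]))
print('handle centre px there',)
yaw=np.degrees(np.arctan2(v[1],v[0]))+180;print('yaw',yaw.round(2))
goal([*g,150],yaw)
"
```

```text
[ 463.6 -307.4   82. ] [ 462.9 -308.3   77. ] [ 511.6 -159.5   40. ] [ 487.5 -234.4   60. ]
-107.99
-107.82
-108.12
grip [ 491.1 -222.7] 155.42602603812153
handle centre px there
yaw 72.01
row [0.0168, 0.0115, 0.3199, -0.0001, 0.0001, 0.0035] dist 80.0 deg 0.0
```

```bash
python3 -m jog '[[0.017,0.0115,0.2,0,0,0.0035],[0.017,0.0115,0.4,0,0,0.0035],[0.017,0.0115,0.56,0,0,0.0035],[0.017,0.0115,0.66,0,0,0.0035],[0.017,0.0115,0.72,0,0,0.0035],[0.017,0.0115,0.72,0,0,0.0035]]' 0.7; python3 -c "
from h import *
goal([491.1,-222.7,37],72.05)
d=r.snapshot('wrist');cv2.imwrite('pics/d_wrist.png',d['pixels'][:,:,::-1])"
```

```text
time: 2.35
tool_pos: [490.0, -221.3, 48.0]
tcp_rot: [-179.8, -0.0, 72.1]
ft_force: [-1.4, 0.5, -1.0]
finger_gap: 59.4
row [-0.0039, 0.0061, 0.0439, -0.0012, -0.0002, 0.0001] dist 11.0 deg 0.0
```

View pics/d_wrist.png

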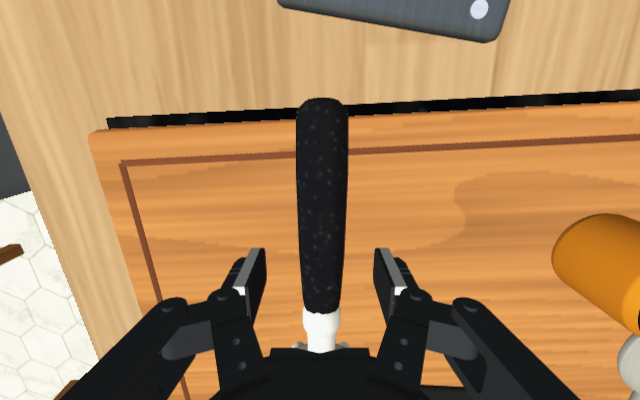

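The handle (centre column about 322) lies between the pads (middle about 320). I'll lower the last 11 mm and close.

```bash
python3 -m jog '[[-0.002,0.005,0.044,0,0,0],[-0.002,0.005,0.044,0,0,0]]'; python3 -m jog '[[0,0,0,0,0,0],[0,0,0,0,0,0],[0,0,0,0,0,0],[0,0,0,0,0,0],[0,0,0,0,0,0],[0,0,0,0,0,0]]' 0 80; python3 -m jog '[[0,0,-0.02,0,0,0],[0,0,-0.06,0,0,0],[0,0,-0.12,0,0,0],[0,0,-0.12,0,0,0]]';python3 -c "
from h import *
print(r.sense()['wrist_torque'])
d=r.snapshot('scene');cv2.imwrite('pics/e.png',cv2.resize(d['pixels'][130:330,220:420,::-1],None,fx=3,fy=3,interpolation=cv2.INTER_CUBIC))
d=r.snapshot('wrist');cv2.imwrite('pics/e_wrist.png',d['pixels'][:,:,::-1]);np.savez('e.npz',**d)"
```

```text
time: 2.6
tool_pos: [493.5, -222.5, 39.4]
tcp_rot: [179.9, 0.0, 72.2]
ft_force: [-0.8, -0.2, 0.1]
finger_gap: 60.4
time: 3.2
tool_pos: [493.9, -222.2, 40.1]
tcp_rot: [179.9, 0.0, 72.2]
ft_force: [0.3, 1.2, 4.8]
finger_gap: 22.1
time: 3.6
tool_pos: [494.6, -222.8, 71.9]
tcp_rot: [179.8, 0.0, 72.2]
ft_force: [1.2, -0.7, -4.4]
finger_gap: 22.0
[ 0.08295613 -0.11840911  0.02288525]
```

View pics/e_wrist.png

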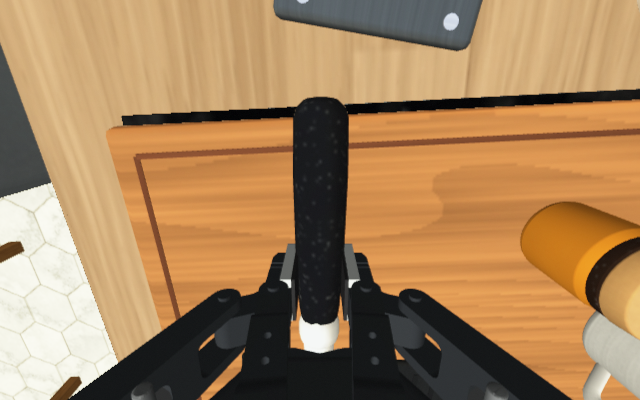

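View pics/e.png

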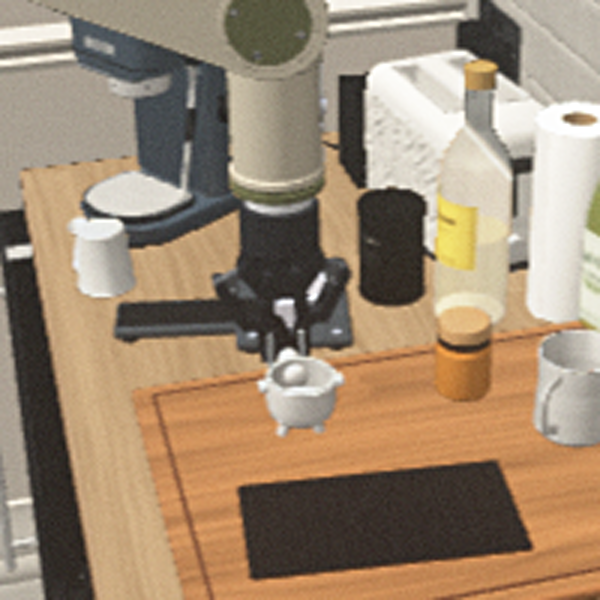

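The portafilter is held level (spouts at zoom (280,430) and (320,428) at equal height) and clear of the board. I'll go round the front of the lever, keeping x small.

```bash
python3 -c "
from h import *
goal([395,-200,110],72)"
```

```text
row [-0.0357, -0.4025, -0.1609, 0.0005, 0.0001, 0.0011] dist 108.0 deg 0.0
```

```bash
python3 -m jog '[[0,-0.06,-0.08,0,0,0],[-0.01,-0.16,-0.16,0,0,0],[-0.025,-0.28,-0.16,0,0,0],[-0.036,-0.36,-0.16,0,0,0],[-0.036,-0.4,-0.16,0,0,0],[-0.036,-0.4,-0.16,0,0,0]]'; python3 -c "
from h import *
goal([385,-10,110],153)"
```

```text
time: 4.3
tool_pos: [394.1, -199.5, 108.5]
tcp_rot: [-180.0, -0.0, 72.2]
ft_force: [0.5, 0.1, -4.8]
finger_gap: 21.9
row [0.7104, -0.2668, -0.0055, -0.0001, -0.0002, -0.4491] dist 189.0 deg 80.0
```

```bash
python3 -m jog '[[0.03,-0.01,0,0,0,-0.02],[0.1,-0.037,0,0,0,-0.06],[0.18,-0.067,0,0,0,-0.107],[0.26,-0.098,0,0,0,-0.154],[0.34,-0.128,0,0,0,-0.201],[0.42,-0.158,0,0,0,-0.248],[0.5,-0.188,0,0,0,-0.295],[0.58,-0.218,0,0,0,-0.342],[0.65,-0.244,0,0,0,-0.389],[0.69,-0.26,0,0,0,-0.425]]'; python3 -m jog '[[0.015,0.005,0,0,0,-0.02],[0.015,0.005,0,0,0,-0.024],[0.015,0.005,0,0,0,-0.024]]'; python3 -c "
from h import *
d=r.snapshot('wrist');cv2.imwrite('pics/f_wrist.png',d['pixels'][:,:,::-1]);np.savez('f.npz',**d)"
```

```text
time: 5.3
tool_pos: [386.6, -14.4, 109.1]
tcp_rot: [180.0, 0.0, 149.1]
ft_force: [-1.0, 0.5, -4.7]
finger_gap: 21.7
time: 5.6
tool_pos: [383.9, -12.8, 109.1]
tcp_rot: [180.0, 0.0, 153.0]
ft_force: [0.1, 0.1, -4.7]
finger_gap: 21.9
```

View pics/f_wrist.png

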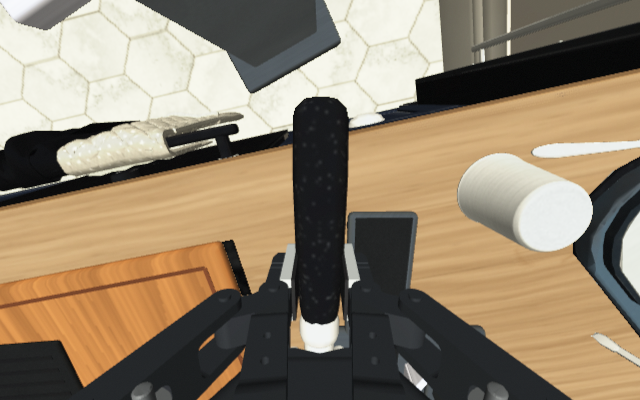

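```bash
python3 -c "
import cv2
a=cv2.imread('pics/f_wrist.png')[190:400,330:530]
cv2.imwrite('pics/f_z.png',cv2.resize(a,None,fx=2.8,fy=2.8,interpolation=cv2.INTER_CUBIC))"
```

```text
(no output)
```

View pics/f_z.png

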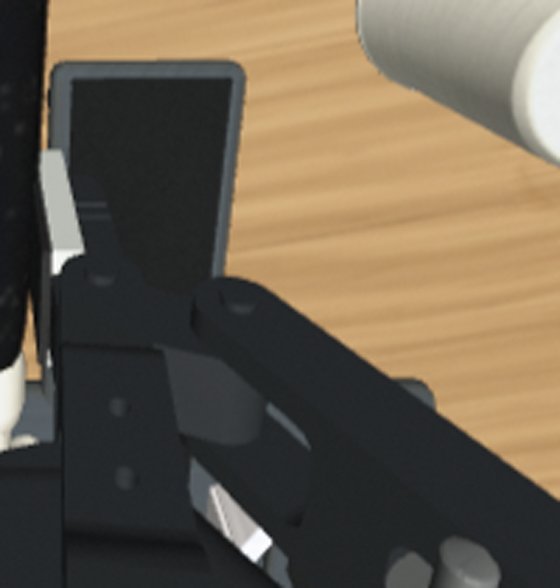

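```bash
python3 -c "
from h import *
d=dict(np.load('f.npz'))
q=lambda u,v:(330+u/2.8-.32,190+v/2.8-.32)
A=bp(d,q(50,63),17)[:2];B=bp(d,q(245,62),17)[:2];C=bp(d,q(219,275),17)[:2]
print(A,B,C,np.linalg.norm(A-B))
v=C-B;print('yaw from side',np.degrees(np.arctan2(v[1],v[0])));w=B-A;print('yaw from end',np.degrees(np.arctan2(w[1],w[0]))-90)
for yaw in(-27,-26,-25):
  t=np.radians(yaw);print(yaw,(A+B)/2+195*np.array([np.cos(t),np.sin(t)]))
"
```

```text
[403.12912176   5.81225994] [431.03105553  61.35266637] [502.55248499  24.7836657 ] 62.155085514598056
yaw from side -27.080720051131323
yaw from end -26.67366315796155
-27 [590.82636086 -54.94568429]
-26 [592.34492767 -51.89991047]
-25 [593.81010711 -48.82809788]
```

```bash
python3 -c "
from h import *
goal([423.2,30.3,60],153)"
```

```text
row [-0.0614, 0.2257, 0.1964, 0.0, 0.0001, -0.0005] dist 76.0 deg 0.0
```

```bash
python3 -m jog '[[-0.02,0.08,0.02,0,0,0],[-0.05,0.18,0.06,0,0,0],[-0.061,0.226,0.12,0,0,0],[-0.061,0.226,0.18,0,0,0],[-0.061,0.226,0.196,0,0,0],[-0.061,0.226,0.196,0,0,0]]'; python3 -c "
from h import *
d=r.snapshot('wrist');cv2.imwrite('pics/g_wrist.png',d['pixels'][:,:,::-1]);np.savez('g.npz',**d)
d=r.snapshot('scene');cv2.imwrite('pics/g.png',cv2.resize(d['pixels'][130:330,220:420,::-1],None,fx=3,fy=3,interpolation=cv2.INTER_CUBIC))
goal([423.2,30.3,60],153)"
```

```text
time: 6.25
tool_pos: [421.9, 30.3, 59.3]
tcp_rot: [-179.9, -0.1, 152.9]
ft_force: [0.4, 0.7, -4.5]
finger_gap: 21.9
row [-0.0005, 0.0005, 0.0026, 0.0001, 0.0002, -0.0003] dist 0.0 deg 0.0
```

View pics/g_wrist.png

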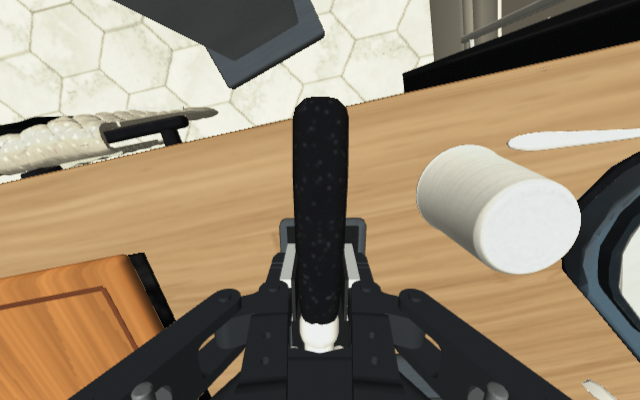

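View pics/g.png

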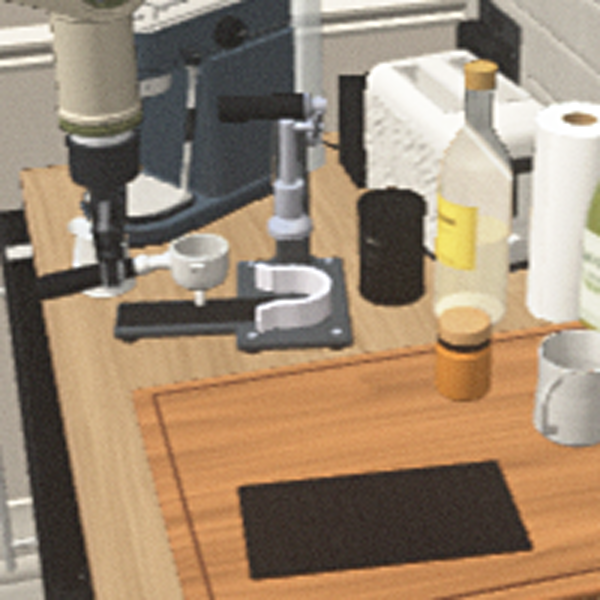

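```bash
python3 -c "
import cv2
a=cv2.imread('pics/g_wrist.png')[80:360,250:400]
cv2.imwrite('pics/g_z.png',cv2.resize(a,None,fx=2.14*2.5/2.5,fy=2.14,interpolation=cv2.INTER_CUBIC))
a=cv2.imread('pics/g_wrist.png')[200:300,260:390]
cv2.imwrite('pics/g_z.png',cv2.resize(a,None,fx=5,fy=5,interpolation=cv2.INTER_CUBIC))"
```

```text
(no output)
```

View pics/g_z.png

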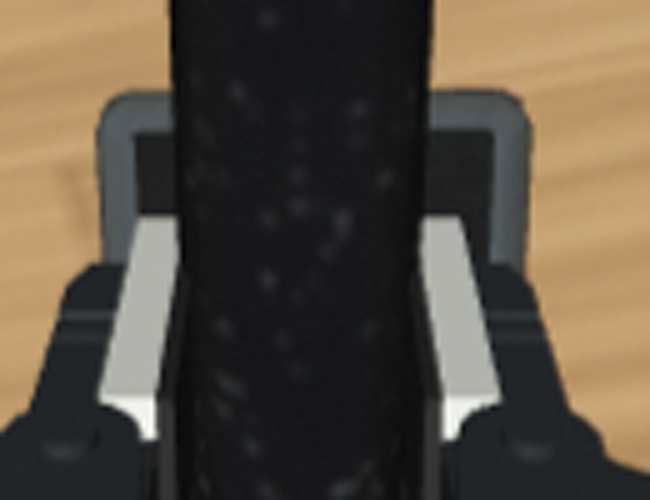

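```bash
python3 -m jog '[[-0.02,0.006,0.035,0,0,0],[-0.06,0.006,0.07,0,0,0],[-0.12,0.006,0.07,0,0,0],[-0.18,0.006,0.07,0,0,0],[-0.22,0.006,0.07,0,0,0],[-0.24,0.006,0.07,0,0,0],[-0.24,0.006,0.07,0,0,0]]'; python3 -c "
from h import *
d=r.snapshot('wrist');cv2.imwrite('pics/i_wrist.png',d['pixels'][:,:,::-1]);np.savez('i.npz',**d)
d=r.snapshot('scene');cv2.imwrite('pics/i.png',cv2.resize(d['pixels'][130:330,220:420,::-1],None,fx=3,fy=3,interpolation=cv2.INTER_CUBIC))
print(r.sense()['tool_pos'])"
```

```text
time: 7.05
tool_pos: [477.3, 4.4, 42.6]
tcp_rot: [180.0, 0.0, 153.0]
ft_force: [-0.9, -0.3, -4.5]
finger_gap: 22.0
[476.31643181   4.86776027  42.34635566]
```

View pics/i_wrist.png

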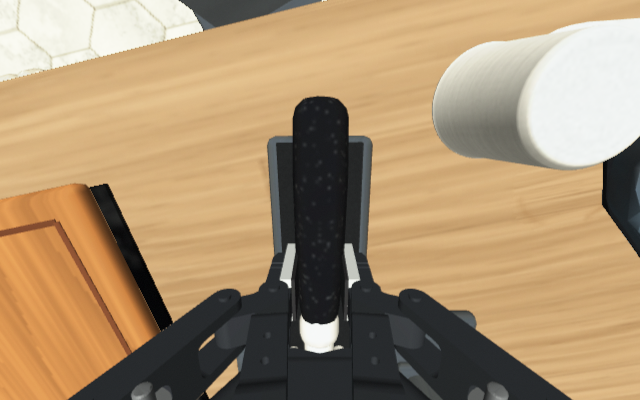

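View pics/i.png

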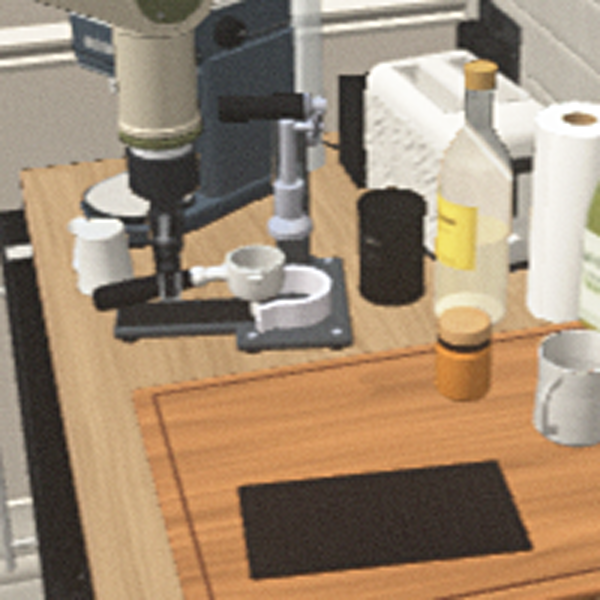

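The handle (column 321) is centred on the bed (269 to 372, centre 320.5), and the basket is at the collar mouth. I'll push it in gently.

```bash
python3 -m jog '[[-0.03,0,0,0,0,0],[-0.06,0,0,0,0,0],[-0.09,0,0,0,0,0],[-0.12,0,0,0,0,0],[-0.14,0,0,0,0,0],[-0.14,0,0,0,0,0]]'; python3 -m jog '[[-0.01,0,0,0,0,0],[-0.01,0,0,0,0,0]]'; python3 -m jog '[[-0.008,0,0,0,0,0],[-0.008,0,0,0,0,0]]'
```

```text
time: 7.75
tool_pos: [508.7, -11.6, 42.7]
tcp_rot: [180.0, 0.0, 153.0]
ft_force: [-0.5, -0.5, -5.0]
finger_gap: 21.7
time: 7.95
tool_pos: [510.2, -12.3, 42.5]
tcp_rot: [-180.0, -0.0, 153.0]
ft_force: [-0.7, 0.1, -5.3]
finger_gap: 22.0
time: 8.15
tool_pos: [512.0, -13.2, 42.6]
tcp_rot: [180.0, 0.0, 153.0]
ft_force: [-0.1, 0.9, -4.6]
finger_gap: 21.9
```

Still free. I'll find the back of the collar in small steps.

```bash
for i in 1 2 3; do python3 -m jog '[[-0.006,0,0,0,0,0],[-0.006,0,0,0,0,0]]' | grep -E "pos|force"; done
```

```text
tool_pos: [512.9, -13.5, 42.3]
ft_force: [-1.6, 2.0, -4.4]
tool_pos: [513.0, -13.6, 41.7]
ft_force: [-5.8, 5.6, -2.4]
tool_pos: [513.0, -13.6, 41.1]
ft_force: [-11.2, 8.9, -1.4]
```

```bash
python3 -m jog '[[0.01,0,0,0,0,0],[0.021,0,0,0,0,0],[0.021,0,0,0,0,0]]';  python3 -m jog '[[0,0,0.008,0,0,0],[0,0,0.016,0,0,0],[0,0,0.016,0,0,0]]'; for i in 1 2 3; do python3 -m jog '[[0,0,0.004,0,0,0],[0,0,0.004,0,0,0]]' | grep -E "pos|force"; done
```

```text
time: 9.05
tool_pos: [511.4, -13.0, 42.7]
tcp_rot: [-180.0, 0.0, 153.0]
ft_force: [-0.3, -0.5, -5.1]
finger_gap: 21.9
time: 9.35
tool_pos: [511.6, -13.0, 38.5]
tcp_rot: [180.0, 0.0, 153.0]
ft_force: [-0.9, 0.6, -3.3]
finger_gap: 21.5
tool_pos: [511.4, -12.9, 37.7]
ft_force: [-1.4, 0.1, -0.2]
tool_pos: [511.3, -12.9, 36.6]
ft_force: [-2.0, -1.0, 1.3]
tool_pos: [511.5, -13.0, 36.4]
ft_force: [-5.9, 0.1, 7.2]
```

```bash
python3 -m jog '[[0,0,-0.003,0,0,0],[0,0,-0.003,0,0,0],[0,0,-0.003,0,0,0],[0,0,-0.003,0,0,0]]' 0.6; python3 -c "
from h import *
a=r.snapshot('scene');b=r.snapshot('top')
P=lambda c:c['intrinsics']@np.linalg.inv(c['extrinsics'])[:3]
X=cv2.triangulatePoints(P(a),P(b),np.array([[350.],[119]]),np.array([[318.],[181]]));X=X[:3]/X[3];print(X.ravel(),proj(a,X.T),proj(b,X.T))
for n,d in(('top',b),('scene',a)): cv2.imwrite('pics/j_%s.png'%n,d['pixels'][:,:,::-1])
"
```

```text
time: 10.35
tool_pos: [511.5, -12.9, 36.4]
tcp_rot: [180.0, 0.0, 153.0]
ft_force: [0.8, 0.1, 0.3]
finger_gap: 51.1
[ 618.25552687 -201.08034359  436.41608294] [[346.75856318 119.30767448]] [[319.77828039 177.73954786]]
```

View pics/j_top.png

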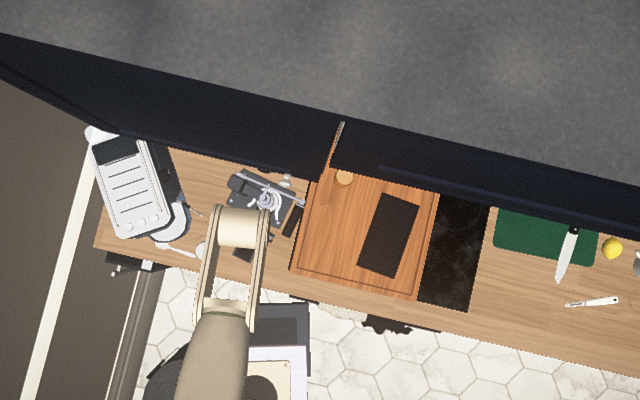

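View pics/j_scene.png

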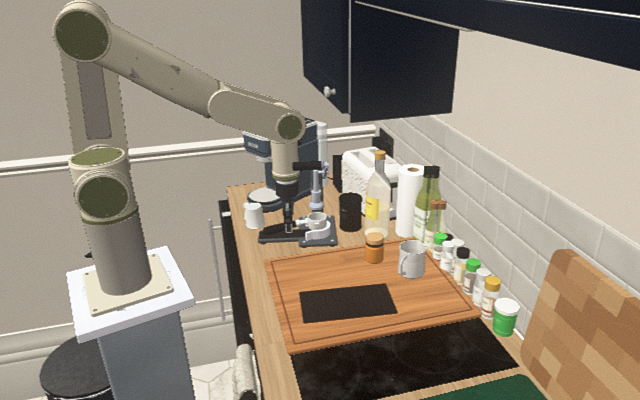

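```bash
python3 -c "
from h import *
a=cv2.imread('pics/j_scene.png')
cv2.imwrite('pics/j_z.png',cv2.resize(a[150:260,230:360],None,fx=6,fy=5,interpolation=cv2.INTER_CUBIC))
b=r.snapshot('top')
for p in((318,181),(309,180),(190,153)):print(bp(b,p,436))
goal([511.5,-12.9,330],153)"
```

```text
[ 610.95298761 -196.83697831  436.        ]
[ 613.76339869 -176.42518907  436.        ]
[682.34546018  92.38596988 436.        ]
row [-0.0008, 0.0002, -1.175, 0.0, -0.0, 0.0001] dist 293.0 deg 0.0
```

View pics/j_z.png

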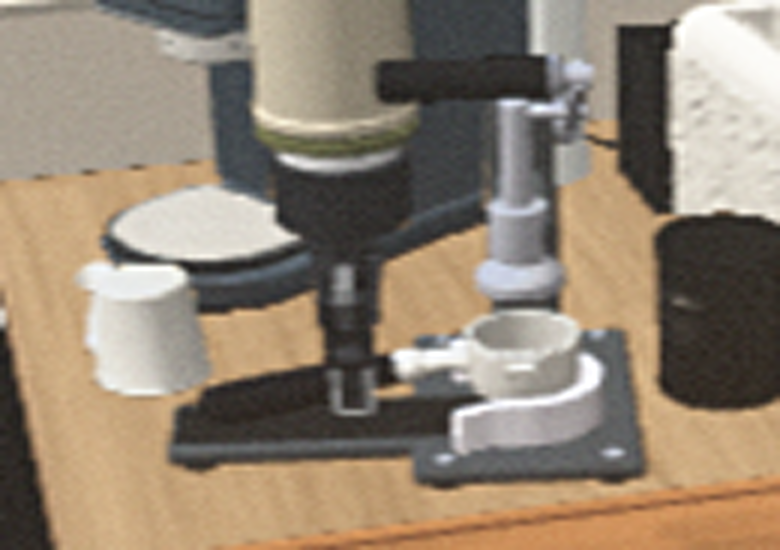

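The basket (zoom (523,335)) sits inside the collar arms, under the foot at (520,278). I'll rise and look at the lever grip.

```bash
python3 -m jog '[[0,0,-0.1,0,0,0],[0,0,-0.25,0,0,0],[0,0,-0.45,0,0,0],[0,0,-0.65,0,0,0],[0,0,-0.85,0,0,0],[0,0,-1,0,0,0],[0,0,-1,0,0,0]]';python3 -m jog '[[0,0,-0.17,0,0,0],[0,0,-0.22,0,0,0],[0,0,-0.22,0,0,0]]'; python3 -c "
from h import *
d=r.snapshot('wrist');cv2.imwrite('pics/k_wrist.png',d['pixels'][:,:,::-1]);np.savez('k.npz',**d)
d=r.snapshot('top');np.savez('kt.npz',**d);cv2.imwrite('pics/k_top.png',cv2.resize(d['pixels'][150:290,190:390,::-1],None,fx=4,fy=4,interpolation=cv2.INTER_CUBIC))"
```

```text
time: 11.2
tool_pos: [514.2, -13.2, 293.8]
tcp_rot: [179.8, 0.6, 153.0]
ft_force: [0.2, -0.3, 0.1]
finger_gap: 51.1
time: 11.5
tool_pos: [512.4, -13.0, 343.5]
tcp_rot: [179.9, 0.2, 153.0]
ft_force: [0.0, -0.4, -0.2]
finger_gap: 51.3
```

View pics/k_wrist.png

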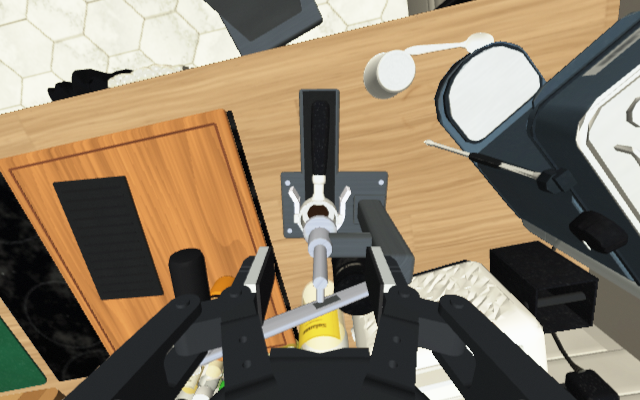

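View pics/k_top.png

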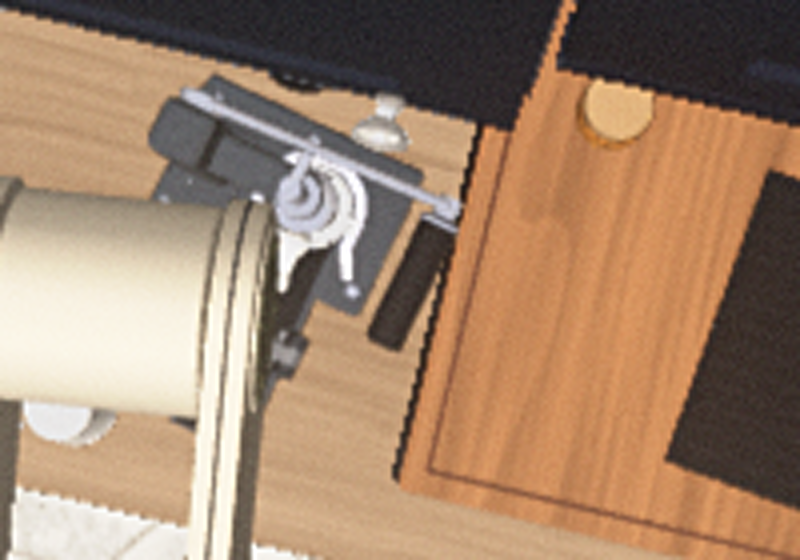

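```bash
python3 -c "
from h import *
d=dict(np.load('kt.npz'));w=dict(np.load('k.npz'))
q=lambda u,v:(190+u/4-.375,150+v/4-.375)
t=np.radians(-27);B=np.array([[np.cos(t),-np.sin(t)],[np.sin(t),np.cos(t)]]);S=np.array([592.2,-54.8])
for n,p in(('free',(384,342)),('arm',(441,222))):
  x=bp(d,q(*p),297);print(n,x.round(1),(B.T@(x[:2]-S)).round(1), proj(w,x))
P=lambda c:c['intrinsics']@np.linalg.inv(c['extrinsics'])[:3]
X=cv2.triangulatePoints(P(w),P(d),np.array([[188.],[258]]),np.array(q(384,342)).reshape(2,1));X=(X[:3]/X[3]).ravel();print('tri free',X, (B.T@(X[:2]-S)), proj(w,X),proj(d,X))
# base holes / rim in wrist view for seat check
print('rim',bp(w,(319,213),78), 'pf end',bp(w,(320,105),40))
a=cv2.imread('pics/k_wrist.png');cv2.imwrite('pics/k_z.png',cv2.resize(a[80:330,150:400],None,fx=2.4,fy=2.4,interpolation=cv2.INTER_CUBIC))
"
```

```text
free [ 489.6 -115.8  297. ] [ -63.7 -100.9] [[184.98087285 255.4349052 ]]
arm [ 564.7 -153.8  297. ] [  20.4 -100.7] [[200.35001454 341.8477925 ]]
tri free [ 490.29860358 -115.49523048  297.09955603] [ -63.23975102 -100.34211224] [[185.72595301 256.06293395]] [[285.51547166 234.86101364]]
rim [582.92667087 -48.74843028  78.        ] pf end [442.25821754  24.4783746   40.        ]
```

View pics/k_z.png

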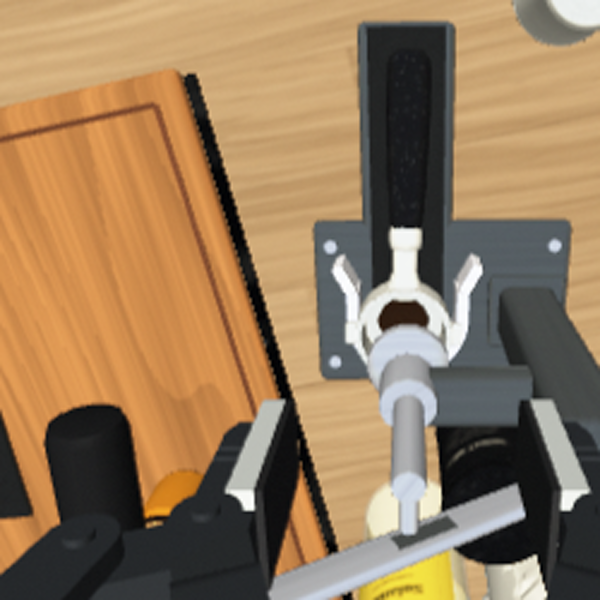

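```bash
python3 -c "
from h import *
goal([507.4,-124.4,343],153)"
```

```text
row [-0.1889, -0.4045, -0.0119, -0.0001, -0.0003, 0.0001] dist 111.0 deg 0.0
```

```bash
python3 -m jog '[[-0.05,-0.1,0,0,0,0],[-0.11,-0.22,0,0,0,0],[-0.16,-0.34,0,0,0,0],[-0.189,-0.404,0,0,0,0],[-0.189,-0.404,0,0,0,0],[-0.189,-0.404,0,0,0,0]]';python3 -c "
from h import *
goal([507.4,-124.4,278],153)
d=r.snapshot('wrist');cv2.imwrite('pics/l_wrist.png',d['pixels'][:,:,::-1]);np.savez('l.npz',**d)"
```

```text
time: 12.2
tool_pos: [507.0, -124.1, 339.3]
tcp_rot: [-180.0, -0.2, 153.0]
ft_force: [0.0, 0.0, 0.1]
finger_gap: 51.2
row [-0.0027, -0.0003, 0.2453, -0.0, -0.001, -0.0002] dist 61.0 deg 0.0
```

View pics/l_wrist.png

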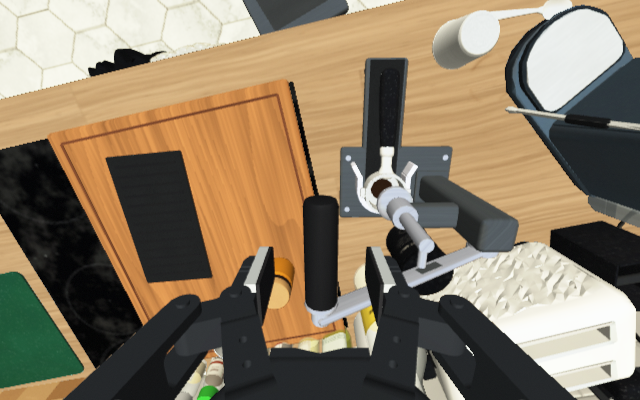

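The grip (columns 303–338, centre 320.5) runs midway between the pads (320). I'll go down and pinch.

```bash
python3 -m jog '[[0,0,0.08,0,0,0],[0,0,0.16,0,0,0],[0,0,0.21,0,0,0],[0,0,0.24,0,0,0],[0,0,0.247,0,0,0],[0,0,0.247,0,0,0]]';python3 -m jog '[[0,0,0,0,0,0],[0,0,0,0,0,0],[0,0,0,0,0,0],[0,0,0,0,0,0],[0,0,0,0,0,0]]' 0 50; python3 -c "
from h import *
d=r.snapshot('wrist');cv2.imwrite('pics/m_wrist.png',d['pixels'][:,:,::-1]);np.savez('m.npz',**d)
d=r.snapshot('scene');cv2.imwrite('pics/m.png',cv2.resize(d['pixels'][110:270,220:380,::-1],None,fx=3.7,fy=3.7,interpolation=cv2.INTER_CUBIC))"
```

```text
time: 12.85
tool_pos: [507.7, -124.1, 279.9]
tcp_rot: [180.0, 0.0, 153.0]
ft_force: [0.5, 0.5, -0.5]
finger_gap: 51.0
time: 13.35
tool_pos: [508.0, -124.4, 280.1]
tcp_rot: [180.0, 0.1, 153.0]
ft_force: [1.8, 0.7, 1.6]
finger_gap: 23.5
```

View pics/m_wrist.png

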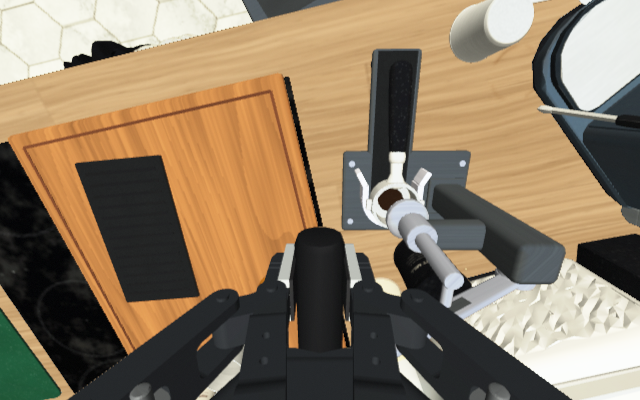

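View pics/m.png

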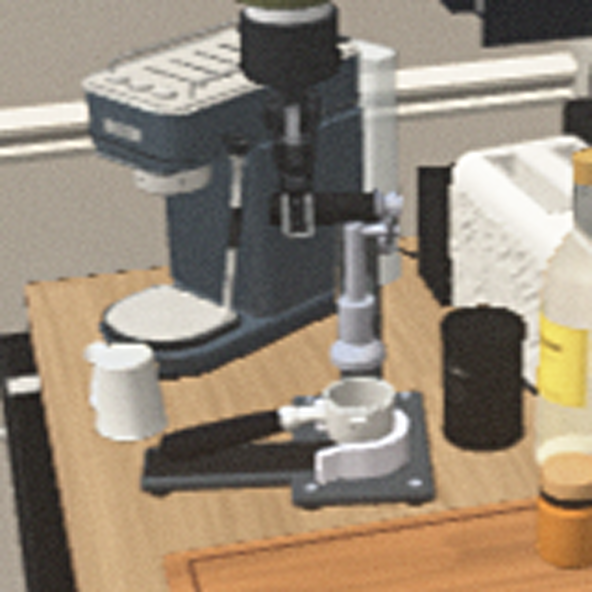

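```bash
python3 -m jog '[[0,-0.0206,0.0378,0,0,0],[0,-0.0392,0.0765,0,0,0],[0,-0.0559,0.1161,0,0,0],[0,-0.0706,0.1565,0,0,0],[0,-0.0832,0.1976,0,0,0],[0,-0.0938,0.2393,0,0,0],[0,-0.1023,0.2815,0,0,0],[0,-0.1087,0.324,0,0,0],[0,-0.1129,0.3668,0,0,0],[0,-0.115,0.4097,0,0,0]]'; python3 -c "
from h import *
d=r.snapshot('scene');cv2.imwrite('pics/n.png',cv2.resize(d['pixels'][110:270,220:380,::-1],None,fx=3.7,fy=3.7,interpolation=cv2.INTER_CUBIC))
s=r.sense();print(s['tool_pos'],s['ft_force'])"
```

```text
time: 14.45
tool_pos: [495.3, -149.6, 177.2]
tcp_rot: [179.9, 0.1, 153.0]
ft_force: [5.4, 6.0, 6.3]
finger_gap: 23.1
[ 495.20349621 -149.62789257  175.38467464] [8.37056981 2.77533268 4.5809392 ]
```

View pics/n.png

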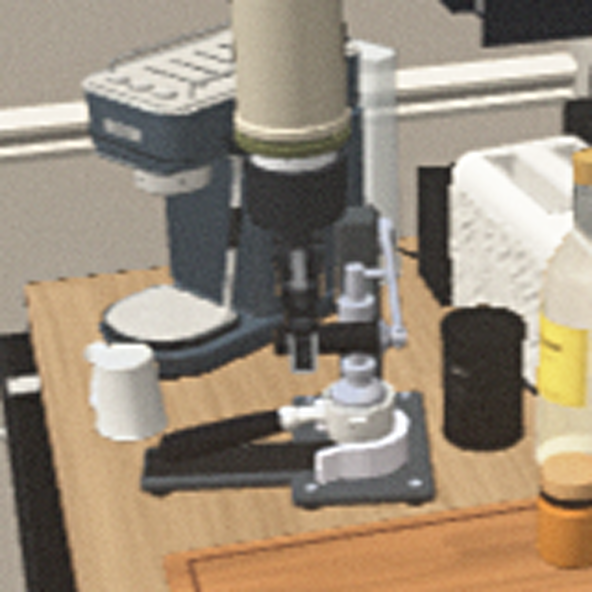

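The foot at zoom (360,385) is going into the basket, centred. I'll continue to the stop.

```bash
python3 -m jog '[[0,0,0.043,0,0,0],[0,0.0023,0.0859,0,0,0],[0,0.0066,0.1287,0,0,0],[0,0.0131,0.1712,0,0,0],[0,0.0174,0.193,0,0,0],[0,0.0217,0.2134,0,0,0],[0,0.0265,0.234,0,0,0],[0,0.0324,0.255,0,0,0],[0,0.0324,0.255,0,0,0]]'; python3 -m jog '[[0,0.0025,0.0085,0,0,0],[0,0.005,0.0165,0,0,0],[0,0.005,0.0165,0,0,0]]'; python3 -m jog '[[0,0.003,0.01,0,0,0],[0,0.003,0.01,0,0,0]]'
```

```text
time: 15.4
tool_pos: [498.2, -143.9, 113.3]
tcp_rot: [-179.9, 0.1, 153.0]
ft_force: [0.6, -1.9, 8.4]
finger_gap: 23.6
time: 15.7
tool_pos: [498.6, -143.0, 109.7]
tcp_rot: [-179.9, 0.1, 153.0]
ft_force: [-3.1, -3.7, 10.2]
finger_gap: 23.6
time: 15.9
tool_pos: [498.9, -142.4, 107.4]
tcp_rot: [-179.9, 0.1, 153.0]
ft_force: [-3.9, -4.1, 12.1]
finger_gap: 23.2
```

```bash
for i in 1 2; do python3 -m jog '[[0,0.003,0.01,0,0,0],[0,0.003,0.01,0,0,0]]'|grep -E "pos:|force"; done; python3 -c "
from h import *
d=r.snapshot('scene');cv2.imwrite('pics/o.png',cv2.resize(d['pixels'][110:270,220:380,::-1],None,fx=3.7,fy=3.7,interpolation=cv2.INTER_CUBIC))
d=r.snapshot('wrist');cv2.imwrite('pics/o_wrist.png',d['pixels'][:,:,::-1])
s=r.sense();print(s['tool_pos'],s['ft_force'])"
```

```text
tool_pos: [499.2, -141.9, 104.7]
ft_force: [-2.4, -3.7, 9.4]
tool_pos: [499.5, -141.3, 102.5]
ft_force: [-4.6, -4.0, 11.7]
[ 499.53371328 -141.34734082  102.56606044] [-4.62667081 -3.58547756 12.25820327]
```

View pics/o.png

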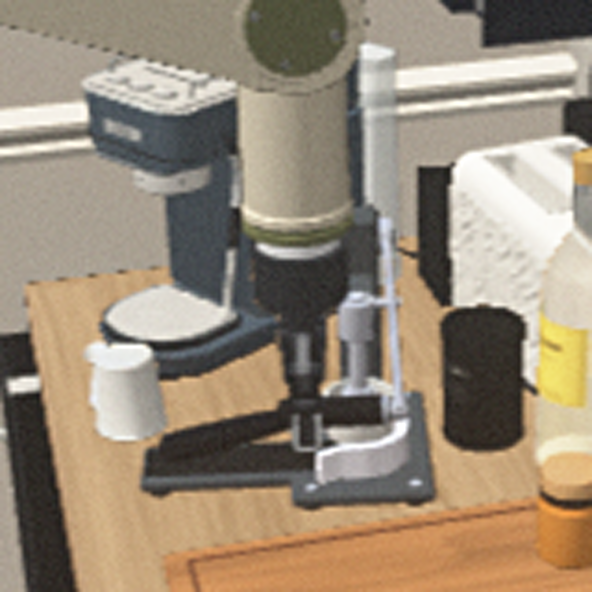

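View pics/o_wrist.png

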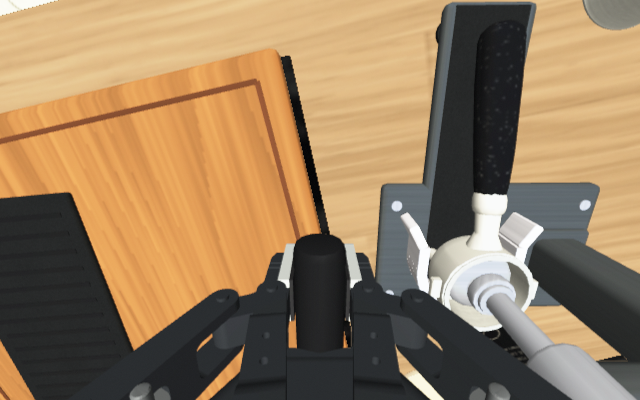

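```bash
python3 -c "
from h import *
w=r.snapshot('wrist');m=dict(np.load('m.npz'));sc=r.snapshot('scene')
t=np.radians(-27);B=np.array([[np.cos(t),-np.sin(t)],[np.sin(t),np.cos(t)]]);S=np.array([592.2,-54.8])
def P(q,x,off=0):
  a=.5236-q;xy=S+B@np.array([x,86-215*np.cos(a)]);return np.array([*xy,190+215*np.sin(a)+off])
print('rest',proj(m,P(0,-63.5,0)),proj(m,P(0,-63.5,12.5)))
for q in(.74,.78,.82):print(q,'centre',proj(w,P(q,-63.5,0)),'top',proj(w,P(q,-63.5,12.5)),'scene arm end',(proj(sc,P(q,27))-[220,110])*3.7,'free',(proj(sc,P(q,-63.5))-[220,110])*3.7)
for n in('m','o'):
  a=cv2.imread('pics/%s_wrist.png'%n);cv2.imwrite('pics/%s_z.png'%n,cv2.resize(a[215:365,270:370],None,fx=4,fy=4,interpolation=cv2.INTER_CUBIC))
a=np.hstack([cv2.imread('pics/m_z.png'),cv2.imread('pics/o_z.png')]);cv2.imwrite('pics/mo.png',a[:590])
"
```

```text
rest [[319.33110497 238.88393843]] [[319.34797099 251.46429099]]
0.74 centre [[307.34035213 264.83776716]] top [[305.93489292 283.02641232]] scene arm end [[391.39790825 392.74769878]] free [[278.05733854 396.99805961]]
0.78 centre [[312.68889413 254.59679399]] top [[311.93939217 270.4486329 ]] scene arm end [[391.48193954 400.72627356]] free [[278.56696867 404.97559407]]
0.82 centre [[318.10898677 245.66212498]] top [[317.93677112 259.61879299]] scene arm end [[391.54502651 408.35069772]] free [[279.0724442  412.59757053]]
```

View pics/mo.png

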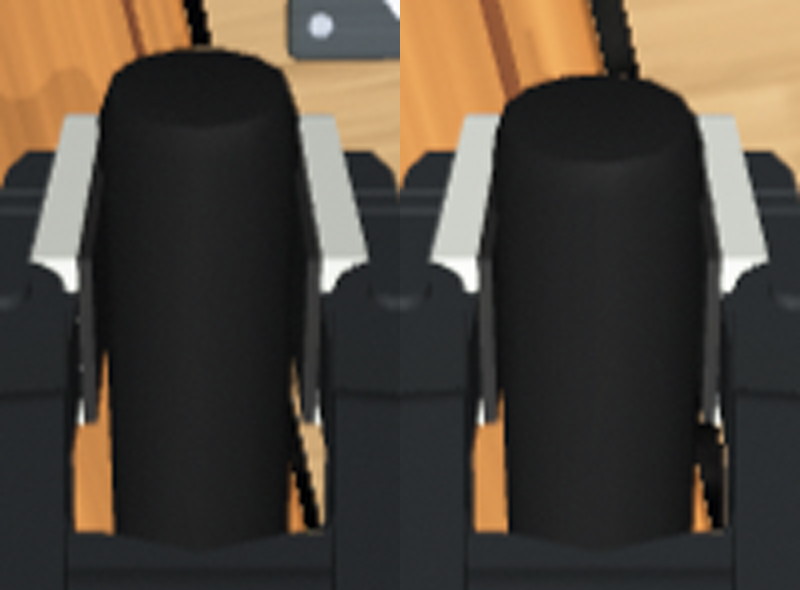

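The end disc at row 244 matches the prediction for q = 0.82 (0.78 would give about 253), and in the scene view the arm end at row 408 agrees. So the lever is at its stop, but the pads slid about 7 mm over the grip. I'll grip harder before easing it up.

```bash
python3 -m jog '[[0,0,0,0,0,0],[0,0,0,0,0,0],[0,0,0,0,0,0]]' 0 120; python3 -m jog '[[0,-0.0072,-0.0248,0,0,0],[0,-0.0136,-0.0498,0,0,0],[0,-0.0193,-0.075,0,0,0],[0,-0.0242,-0.1003,0,0,0],[0,-0.0283,-0.1257,0,0,0],[0,-0.0317,-0.1514,0,0,0],[0,-0.0344,-0.177,0,0,0],[0,-0.0362,-0.2027,0,0,0],[0,-0.0373,-0.2285,0,0,0],[0,-0.0375,-0.2543,0,0,0]]'; python3 -c "
from h import *
d=r.snapshot('wrist');a=d['pixels'][:,:,::-1];cv2.imwrite('pics/p_z.png',cv2.resize(a[215:365,270:370],None,fx=4,fy=4,interpolation=cv2.INTER_CUBIC))"
```

```text
time: 16.8
tool_pos: [499.5, -141.3, 102.7]
tcp_rot: [-179.9, 0.1, 153.0]
ft_force: [-5.5, -4.1, 13.7]
finger_gap: 22.2
time: 17.8
tool_pos: [495.2, -149.8, 165.3]
tcp_rot: [-179.8, 0.1, 153.0]
ft_force: [6.6, -7.9, -3.9]
finger_gap: 22.0
```

View pics/p_z.png

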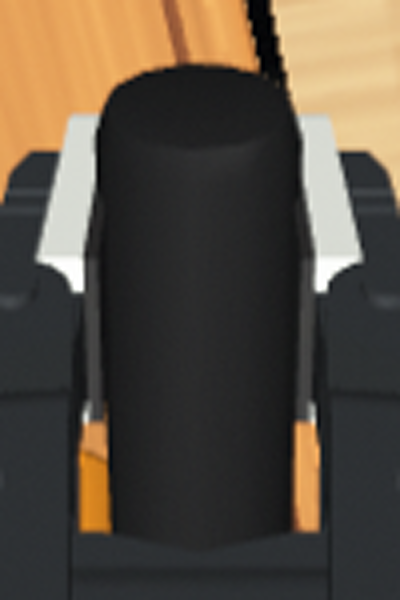

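```bash
python3 -m jog '[[0,0.0012,-0.043,0,0,0],[0,0.0046,-0.0858,0,0,0],[0,0.0101,-0.1285,0,0,0],[0,0.0178,-0.1708,0,0,0],[0,0.0275,-0.2127,0,0,0],[0,0.0393,-0.254,0,0,0],[0,0.0532,-0.2947,0,0,0],[0,0.069,-0.3346,0,0,0],[0,0.0832,-0.366,0,0,0],[0,0.0946,-0.3891,0,0,0]]'; python3 -m jog '[[0,0.006,-0.0114,0,0,0],[0,0.0121,-0.0228,0,0,0],[0,0.0165,-0.03,0,0,0],[0,0.0206,-0.0378,0,0,0],[0,0.0206,-0.0378,0,0,0]]';python3 -c "
from h import *
d=r.snapshot('wrist');a=d['pixels'][:,:,::-1];np.savez('q.npz',**d);cv2.imwrite('pics/q_z.png',cv2.resize(a[215:365,270:370],None,fx=4,fy=4,interpolation=cv2.INTER_CUBIC))
d=r.snapshot('scene');cv2.imwrite('pics/q.png',cv2.resize(d['pixels'][110:270,220:380,::-1],None,fx=3.7,fy=3.7,interpolation=cv2.INTER_CUBIC))"
```

```text
time: 18.85
tool_pos: [504.3, -131.9, 264.3]
tcp_rot: [-179.5, 0.1, 152.8]
ft_force: [-3.5, -26.9, 16.0]
finger_gap: 21.9
time: 19.35
tool_pos: [506.4, -127.9, 274.0]
tcp_rot: [-179.4, 0.1, 152.8]
ft_force: [5.2, -32.4, 14.3]
finger_gap: 21.8
```

View pics/q_z.png

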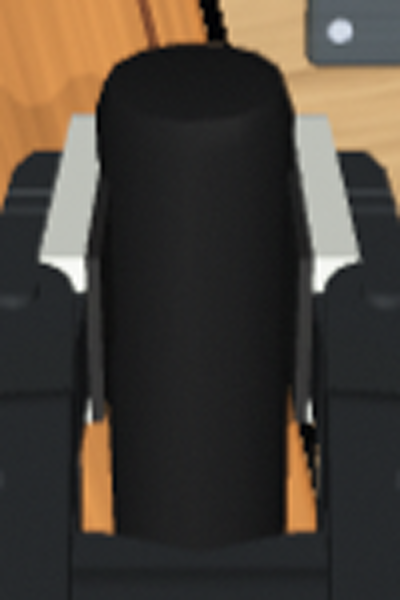

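View pics/q.png

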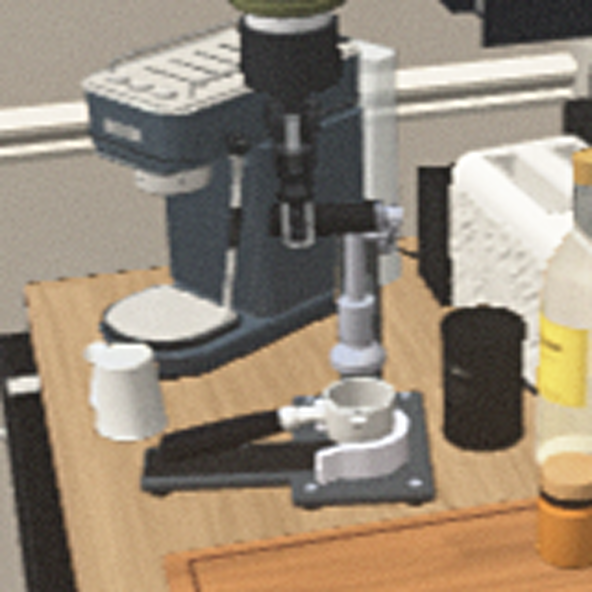

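The lever is still a little below its rest (arm end at zoom row 222, against 208 at rest) and the hard pinch is stressing it sideways. I'll soften the grip gradually and follow it up.

```bash
python3 -m jog '[[0,0,0,0,0,0],[0,0.002,-0.004,0,0,0],[0,0.004,-0.008,0,0,0]]' 0 80; python3 -m jog '[[0,0.002,-0.004,0,0,0],[0,0.004,-0.008,0,0,0],[0,0.006,-0.012,0,0,0]]' 0 50;  python3 -m jog '[[0,0.002,-0.004,0,0,0],[0,0.004,-0.008,0,0,0],[0,0.006,-0.012,0,0,0],[0,0.008,-0.016,0,0,0],[0,0.008,-0.016,0,0,0]]'; python3 -c "
from h import *
d=r.snapshot('wrist');a=d['pixels'][:,:,::-1];cv2.imwrite('pics/s_z.png',cv2.resize(a[215:365,270:370],None,fx=4,fy=4,interpolation=cv2.INTER_CUBIC))
d=r.snapshot('scene');cv2.imwrite('pics/s.png',cv2.resize(d['pixels'][110:270,220:380,::-1],None,fx=3.7,fy=3.7,interpolation=cv2.INTER_CUBIC))"
```

```text
time: 19.75
tool_pos: [506.5, -127.0, 275.8]
tcp_rot: [-179.4, 0.1, 152.7]
ft_force: [-35.1, -14.3, 17.8]
finger_gap: 22.0
time: 20.05
tool_pos: [507.2, -125.6, 278.8]
tcp_rot: [-179.4, 0.1, 152.8]
ft_force: [-23.6, -20.4, 13.9]
finger_gap: 21.4
time: 20.55
tool_pos: [508.3, -123.8, 282.7]
tcp_rot: [-179.4, 0.1, 152.8]
ft_force: [-8.8, -25.9, 13.2]
finger_gap: 21.5
```

View pics/s.png

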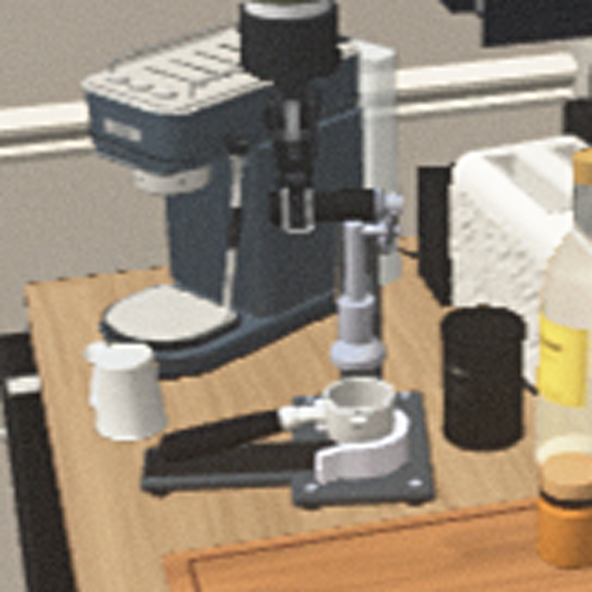

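View pics/s_z.png

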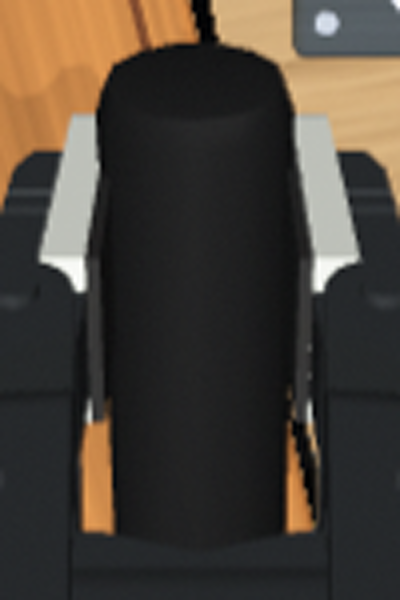

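Arm end (388,203) and grip are back at their rest pixels. I'll relax the pinch, then open.

```bash
python3 -m jog '[[0,0,0,0,0,0],[0,0,0,0,0,0],[0,0,0,0,0,0]]' 0 20; python3 -m jog '[[0,0,0,0,0,0],[0,0,0,0,0,0],[0,0,0,0,0,0]]' 0.35; python3 -m jog '[[0,0,0,0,0,0],[0,0,0,0,0,0]]' 0.6;  python3 -m jog '[[0,0,-0.05,0,0,0],[0,0,-0.15,0,0,0],[0,0,-0.24,0,0,0],[0,0,-0.24,0,0,0]]'; python3 -c "
from h import *
d=r.snapshot('wrist');a=d['pixels'][:,:,::-1];np.savez('t.npz',**d);cv2.imwrite('pics/t_wrist.png',a)
goal([512,-13,343],153)"
```

```text
time: 20.95
tool_pos: [508.3, -123.8, 282.8]
tcp_rot: [-179.4, 0.1, 152.8]
ft_force: [-23.0, -17.4, 19.5]
finger_gap: 21.6
time: 21.25
tool_pos: [509.3, -121.5, 281.7]
tcp_rot: [-179.7, 0.0, 152.8]
ft_force: [-7.8, -12.0, 9.6]
finger_gap: 29.8
time: 21.45
tool_pos: [509.9, -118.2, 280.0]
tcp_rot: [-180.0, -0.1, 153.0]
ft_force: [-0.2, 0.3, 0.2]
finger_gap: 51.3
time: 21.85
tool_pos: [511.9, -118.4, 345.5]
tcp_rot: [179.9, 0.3, 153.0]
ft_force: [0.1, -0.2, 0.4]
finger_gap: 51.1
row [0.1891, 0.3762, 0.0012, 0.0002, 0.0011, 0.0002] dist 105.0 deg 0.0
```

View pics/t_wrist.png

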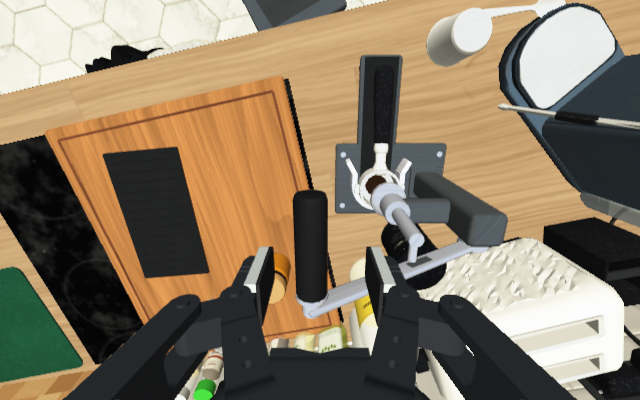

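Lever at rest, portafilter still straight on the bed. Back over its handle.

```bash
python3 -m jog '[[0.05,0.1,0,0,0,0],[0.1,0.2,0,0,0,0],[0.15,0.3,0,0,0,0],[0.189,0.376,0,0,0,0],[0.189,0.376,0,0,0,0],[0.189,0.376,0,0,0,0]]' 0.7;python3 -c "
from h import *
goal([511.5,-13.0,110],153)
d=r.snapshot('wrist');a=d['pixels'][:,:,::-1];cv2.imwrite('pics/u_wrist.png',a)"
```

```text
time: 22.5
tool_pos: [510.8, -12.7, 340.1]
tcp_rot: [-180.0, -0.1, 153.1]
ft_force: [-0.5, -0.3, 0.0]
finger_gap: 60.0
row [-0.0041, 0.001, 0.9205, -0.0002, -0.0004, 0.0005] dist 230.0 deg 0.0
```

View pics/u_wrist.png

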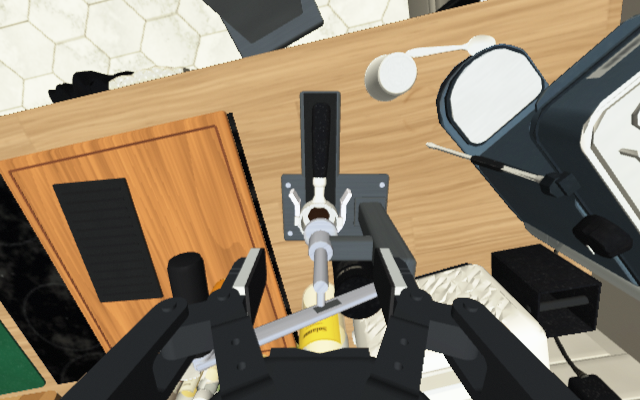

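```bash
python3 -m jog '[[0,0,0.15,0,0,0],[-0.003,0.001,0.35,0,0,0],[-0.003,0.001,0.55,0,0,0],[-0.003,0.001,0.75,0,0,0],[-0.003,0.001,0.9,0,0,0],[-0.003,0.001,0.98,0,0,0],[-0.003,0.001,0.98,0,0,0]]'; python3 -c "
from h import *
goal([511.5,-13.0,37],153)"
```

```text
time: 23.25
tool_pos: [508.6, -13.8, 91.7]
tcp_rot: [-179.8, -0.4, 152.9]
ft_force: [0.1, 0.1, 0.6]
finger_gap: 59.8
row [-0.0105, 0.0088, 0.2187, -0.0009, -0.0023, -0.0004] dist 54.0 deg 0.0
```

```bash
python3 -m jog '[[0,0,0.1,0,0,0],[0,0,0.14,0,0,0],[0,0,0.14,0,0,0],[0,0,0.14,0,0,0]]'; python3 -c "
from h import *
goal([511.5,-13.0,37],153)
d=r.snapshot('wrist');a=d['pixels'][:,:,::-1];cv2.imwrite('pics/v_wrist.png',a)"
```

```text
time: 23.65
tool_pos: [512.6, -13.5, 62.2]
tcp_rot: [180.0, 0.1, 153.0]
ft_force: [0.2, -0.8, -0.9]
finger_gap: 59.9
row [0.0049, -0.0003, 0.1009, 0.0001, 0.0003, -0.0] dist 25.0 deg 0.0
```

View pics/v_wrist.png

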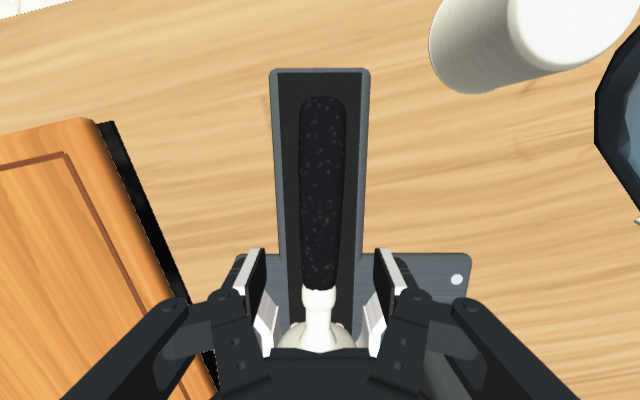

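```bash
python3 -m jog '[[0.003,0,0.06,0,0,0],[0.005,0,0.1,0,0,0],[0.005,0,0.1,0,0,0]]'; python3 -m jog '[[0,0,0,0,0,0],[0,0,0,0,0,0],[0,0,0,0,0,0],[0,0,0,0,0,0],[0,0,0,0,0,0]]' 0 80; python3 -m jog '[[0,0,-0.012,0,0,0],[0,0,-0.024,0,0,0],[0,0,-0.024,0,0,0]]'
```

```text
time: 24.0
tool_pos: [509.0, -12.3, 33.7]
tcp_rot: [-179.9, -0.2, 153.0]
ft_force: [-1.1, -0.2, -0.2]
finger_gap: 60.0
time: 24.5
tool_pos: [511.4, -12.9, 36.7]
tcp_rot: [180.0, 0.1, 153.0]
ft_force: [-2.1, -2.2, 5.3]
finger_gap: 22.4
time: 24.8
tool_pos: [510.5, -12.4, 41.9]
tcp_rot: [-180.0, -0.0, 153.0]
ft_force: [-1.6, -0.3, -4.3]
finger_gap: 22.3
```

Lifted (about −4.5 N). I'll withdraw straight out along the press's −x.

```bash
python3 -m jog '[[0.02,0,0,0,0,0],[0.06,0,0,0,0,0],[0.12,0,0,0,0,0],[0.2,0,0,0,0,0],[0.28,0,0,0,0,0],[0.36,0,0,0,0,0],[0.42,0,0,0,0,0],[0.42,0,0,0,0,0]]'; python3 -c "
from h import *
goal([385,-10,110],153)
d=r.snapshot('scene');cv2.imwrite('pics/w.png',cv2.resize(d['pixels'][130:330,220:420,::-1],None,fx=3,fy=3,interpolation=cv2.INTER_CUBIC))"
```

```text
time: 25.6
tool_pos: [414.5, 36.1, 41.0]
tcp_rot: [-180.0, -0.1, 153.1]
ft_force: [0.4, 0.2, -4.7]
finger_gap: 21.8
row [0.0225, -0.2179, -0.2756, -0.0002, -0.0008, 0.0004] dist 88.0 deg 0.0
```

View pics/w.png

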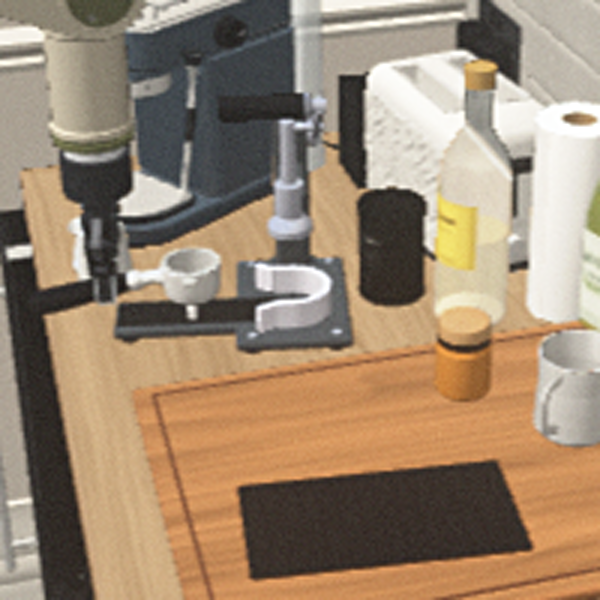

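```bash
python3 -m jog '[[0,-0.01,-0.05,0,0,0],[0.01,-0.06,-0.14,0,0,0],[0.02,-0.14,-0.23,0,0,0],[0.022,-0.21,-0.276,0,0,0],[0.022,-0.218,-0.276,0,0,0],[0.022,-0.218,-0.276,0,0,0]]';  python3 -c "
from h import *
goal([385,-220,110],156)"
```

```text
time: 26.25
tool_pos: [388.4, -11.6, 111.9]
tcp_rot: [180.0, 0.1, 152.9]
ft_force: [-0.5, 0.3, -4.9]
finger_gap: 21.9
row [-0.3674, -0.7483, 0.0078, 0.0002, 0.0006, -0.0172] dist 208.0 deg 3.0
```

```bash
python3 -m jog '[[-0.03,-0.06,0,0,0,0],[-0.09,-0.18,0,0,0,0],[-0.16,-0.32,0,0,0,0],[-0.23,-0.46,0,0,0,-0.005],[-0.29,-0.59,0,0,0,-0.01],[-0.34,-0.69,0,0,0,-0.017],[-0.367,-0.748,0,0,0,-0.02],[-0.367,-0.748,0,0,0,-0.025],[-0.367,-0.748,0,0,0,-0.0285]]';  python3 -c "
from h import *
goal([464,-415.5,110],158.1)"
```

```text
time: 27.15
tool_pos: [384.4, -218.7, 110.1]
tcp_rot: [179.9, -0.1, 158.1]
ft_force: [-0.1, 0.7, -5.4]
finger_gap: 22.0
row [-0.5886, -0.6122, -0.0012, 0.0003, -0.0006, 0.0003] dist 212.0 deg 0.0
```

```bash
python3 -m jog '[[-0.04,-0.04,0,0,0,0],[-0.14,-0.145,0,0,0,0],[-0.26,-0.27,0,0,0,0],[-0.38,-0.395,0,0,0,0],[-0.48,-0.5,0,0,0,0],[-0.55,-0.57,0,0,0,0],[-0.588,-0.61,0,0,0,0],[-0.588,-0.61,0,0,0,0],[-0.588,-0.61,0,0,0,0]]';  python3 -c "
from h import *
d=r.snapshot('wrist');a=d['pixels'][:,:,::-1];np.savez('x.npz',**d);cv2.imwrite('pics/x_wrist.png',a)
d=r.snapshot('scene');cv2.imwrite('pics/x.png',cv2.resize(d['pixels'][180:380,240:440,::-1],None,fx=3,fy=3,interpolation=cv2.INTER_CUBIC))"
```

```text
time: 28.05
tool_pos: [464.4, -413.9, 110.2]
tcp_rot: [179.9, -0.1, 158.2]
ft_force: [0.2, 0.1, -5.2]
finger_gap: 21.9
```

View pics/x_wrist.png

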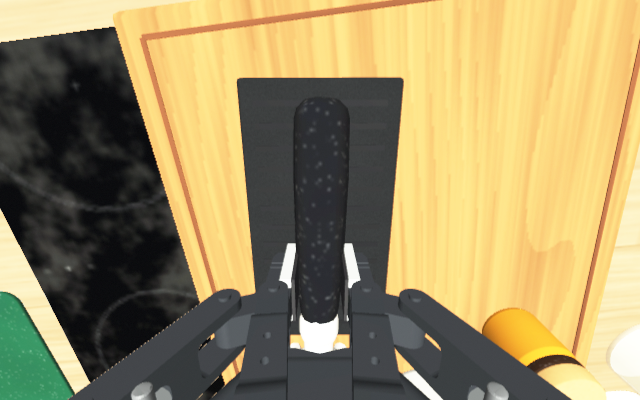

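View pics/x.png

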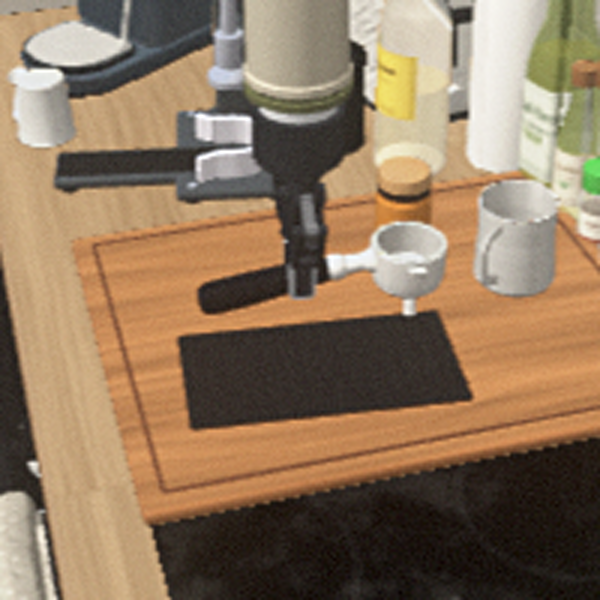

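```bash
python3 -c "
from h import *
d=dict(np.load('x.npz'))
A,B,C,D=[bp(d,p,27)[:2] for p in((238,79),(403,79),(386.5,290),(254,260))]
print(A,B,np.linalg.norm(A-B))
ang=lambda v:np.degrees(np.arctan2(v[1],v[0])).round(2)
print('yaw end',ang(B-A)-90,'right',ang(C-B),'left',ang(D-A))
t=np.radians(-21.9);u=np.array([np.cos(t),np.sin(t)]);c=(A+B)/2+120*u;print('centre',c,'TCP',c-17.3*u)
goal([*(c-17.3*u),60],158.1)
"
```

```text
[ 348.92320885 -432.3014963 ] [ 394.05005217 -319.07494988] 121.8879928595081
yaw end -21.730000000000004 right -21.14 left -21.55
centre [ 482.82698098 -420.446757  ] TCP [ 466.77541378 -413.99406836]
row [-0.01, 0.0031, 0.202, 0.0003, -0.0004, 0.0006] dist 50.0 deg 0.0
```

```bash
python3 -m jog '[[-0.005,-0.002,0.04,0,0,0],[-0.005,-0.002,0.1,0,0,0],[-0.005,-0.002,0.16,0,0,0],[-0.005,-0.002,0.21,0,0,0],[-0.005,-0.002,0.235,0,0,0],[-0.005,-0.002,0.235,0,0,0],[-0.005,-0.002,0.235,0,0,0]]'; for i in 1 2 3; do python3 -m jog '[[0,0,0.006,0,0,0],[0,0,0.006,0,0,0]]'|grep -E "pos:|force"; done
```

```text
time: 28.85
tool_pos: [465.3, -416.7, 52.4]
tcp_rot: [-180.0, 0.0, 158.1]
ft_force: [0.0, 0.8, -5.2]
finger_gap: 21.8
tool_pos: [465.5, -416.8, 51.3]
ft_force: [0.7, -0.2, -4.2]
tool_pos: [465.4, -416.8, 49.7]
ft_force: [-1.2, -0.8, -3.8]
tool_pos: [465.2, -416.8, 48.1]
ft_force: [-2.4, -0.2, -1.4]
```

```bash
for i in 1 2; do python3 -m jog '[[0,0,0.005,0,0,0],[0,0,0.005,0,0,0]]'|grep -E "pos:|force"; done; python3 -c "
from h import *
d=r.snapshot('wrist');a=d['pixels'][:,:,::-1];cv2.imwrite('pics/y_wrist.png',a)
d=r.snapshot('scene');cv2.imwrite('pics/y.png',cv2.resize(d['pixels'][180:380,240:440,::-1],None,fx=3,fy=3,interpolation=cv2.INTER_CUBIC))"
```

```text
tool_pos: [465.2, -416.8, 46.8]
ft_force: [-2.6, -0.2, 0.1]
tool_pos: [465.3, -416.9, 46.6]
ft_force: [-5.7, 1.9, 8.3]
```

View pics/y.png

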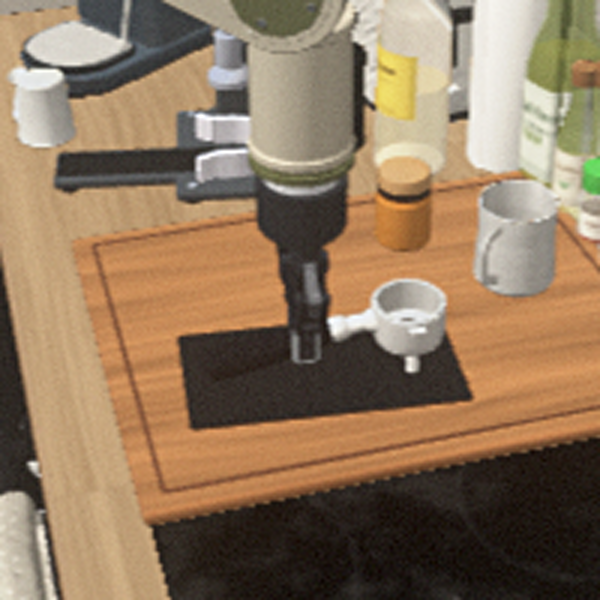

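View pics/y_wrist.png

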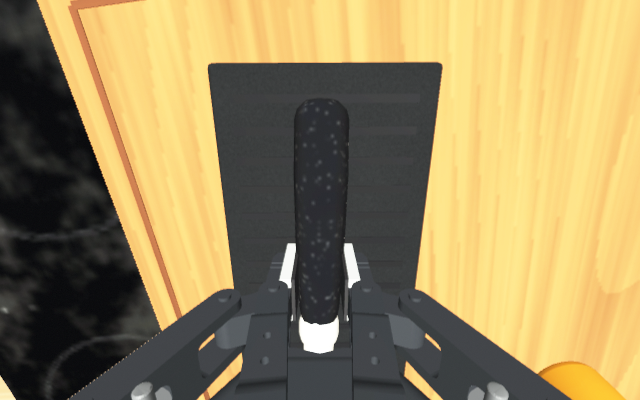

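On the mat: the handle end (row 98) is inside the near edge (row 64), and the handle is central between columns 208 and 442. I'll ease off the push, release and rise.

```bash
python3 -m jog '[[0,0,-0.005,0,0,0],[0,0,-0.005,0,0,0]]'; python3 -m jog '[[0,0,0,0,0,0],[0,0,0,0,0,0],[0,0,0,0,0,0],[0,0,0,0,0,0]]' 0.6; python3 -m jog '[[0,0,-0.1,0,0,0],[0,0,-0.25,0,0,0],[0,0,-0.45,0,0,0],[0,0,-0.65,0,0,0],[0,0,-0.8,0,0,0],[0,0,-0.8,0,0,0]]'; python3 -m jog '[[0.2,0,0,0,0,0],[0.4,0,0,0,0,0],[0.5,0,0,0,0,0],[0.5,0,0,0,0,0],[0.5,0,0,0,0,0]]'; python3 -c "
from h import *
d=r.snapshot('wrist');a=d['pixels'][:,:,::-1];np.savez('z.npz',**d);cv2.imwrite('pics/z_wrist.png',a)
d=r.snapshot('top');cv2.imwrite('pics/z_top.png',cv2.resize(d['pixels'][150:290,190:440,::-1],None,fx=3.2,fy=3.2,interpolation=cv2.INTER_CUBIC))
d=r.snapshot('scene');cv2.imwrite('pics/z.png',cv2.resize(d['pixels'][130:380,220:440,::-1],None,fx=2.4,fy=2.4,interpolation=cv2.INTER_CUBIC))"
```

```text
time: 30.15
tool_pos: [465.4, -416.7, 46.7]
tcp_rot: [-180.0, 0.0, 158.1]
ft_force: [-1.6, -0.6, 1.9]
finger_gap: 22.0
time: 30.55
tool_pos: [465.3, -416.5, 46.6]
tcp_rot: [180.0, 0.0, 158.1]
ft_force: [0.3, 0.2, -0.1]
finger_gap: 51.4
time: 31.15
tool_pos: [467.6, -419.0, 255.2]
tcp_rot: [-179.7, 0.7, 158.1]
ft_force: [-0.1, -0.1, 1.1]
finger_gap: 51.6
time: 31.65
tool_pos: [349.2, -370.1, 246.6]
tcp_rot: [-180.0, 0.1, 158.1]
ft_force: [0.7, -0.8, -0.3]
finger_gap: 51.5
```

View pics/z_wrist.png

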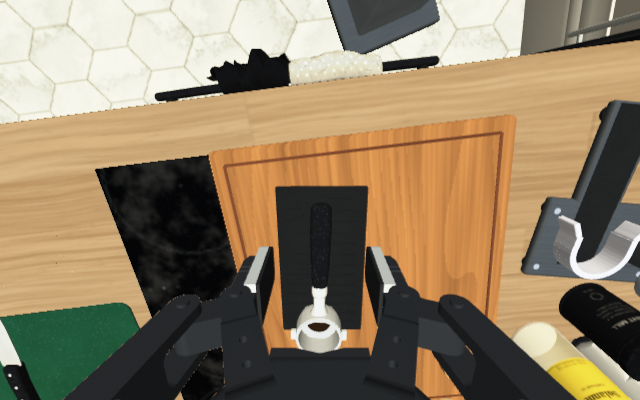

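View pics/z_top.png

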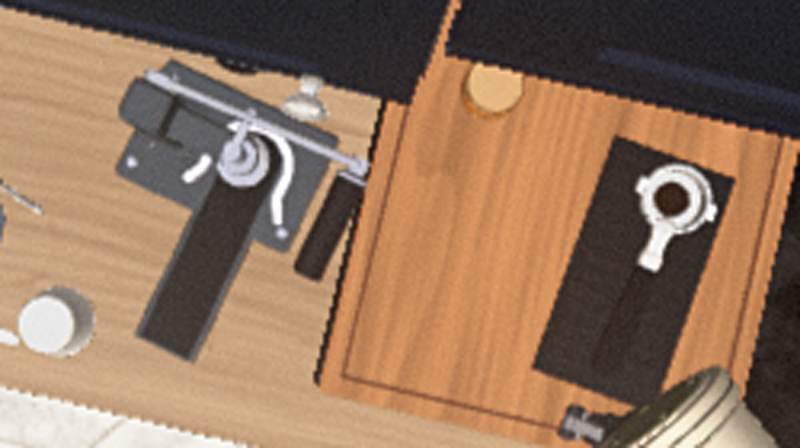

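View pics/z.png

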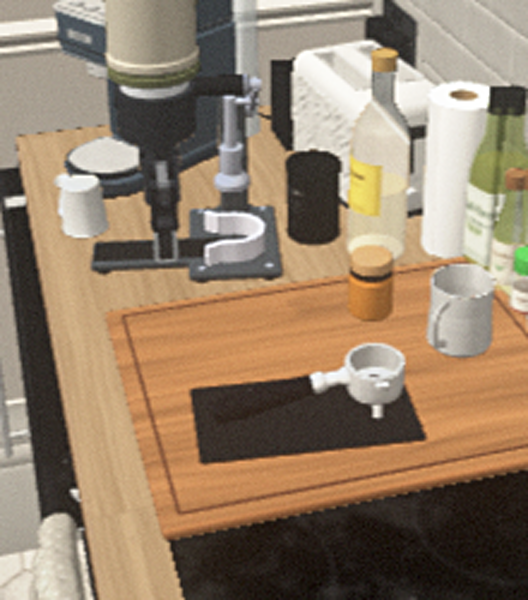

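```bash
python3 -c "
from h import *
c=r.snapshot('top')
z=lambda u,v:(190+u/3.2-0.34,150+v/3.2-0.34)
M=[bp(c,z(*p),27)[:2] for p in[(618,136),(736,180),(655,412),(533,367)]]
x,e=fit([(120,62.5),(120,-62.5),(-120,-62.5),(-120,62.5)],np.array(M))
t=x[2];Bm=np.array([[np.cos(t),-np.sin(t)],[np.sin(t),np.cos(t)]])
w=dict(np.load('z.npz'))
for n,P in(('rim top',bp(c,z(677,200),88)),('end top',bp(c,z(602,362),47)),('end wrist',bp(w,(320,204),47)),('rim wrist',bp(w,(318.5,327),88))):
  print(n,P.round(1),(Bm.T@(P[:2]-x[:2])).round(1))
A=[bp(w,p,27)[:2] for p in((277,187),(367,186))];print('mat near corners wrist',[(Bm.T@(a-x[:2])).round(1) for a in A])
"
```

```text
rim top [ 547.3 -452.5   88. ] [73.5 -3.3]
end top [ 397.8 -383.7   47. ] [-90.9   4.8]
end wrist [ 386.3 -383.9   47. ] [-101.4    0.4]
rim wrist [ 533.7 -445.1   88. ] [58.1 -1.5]
mat near corners wrist [array([-118.3,  -57. ]), array([-119.8,   63.1])]
```

```bash
python3 -c "
from bench import r
print(r.hand_in());print(r.sense()['time'])"
```

```text
the job is handed in; nothing more can be done
None
the job is handed in; nothing more can be done
```

The job is handed in after about 32 s of the 72 s allowed. The portafilter was seated, tamped, taken out and set down on the mat. I got no verdict back.

- **Seating:** I pushed the basket in until it touched the back of the collar, at about 14 N. I then backed off 2 mm and set it down. The camera showed it centred under the foot.
- **Pressing:** I pinched the lever grip and pulled it down along its arc. The pads slid about 7 mm over the grip at the end, with about 12 N on the wrist. Two camera views both put the lever at its lower stop (0.82 rad).
- **Easing up:** I gripped harder (120 N) and followed the lever up over about 4 s. The stiff pinch loaded the wrist sideways, up to about 40 N by the wrist sensor, against its 120 N limit. I therefore relaxed the grip in stages near rest. The pictures showed the lever at rest before I opened the fingers, and it did not snap back.
- **Set-down:** I carried the portafilter level to the mat and lowered it until it touched. In the last top view it was flat and wholly on the mat, with about 15 mm to spare at each end and more at the sides. One wrist-view estimate put the basket about 15 mm nearer the robot, but there the rim was partly hidden by the gripper. By that estimate it would still be on the mat.
- **Other things:** In the last pictures the cup, tin and jar looked unmoved, and the gripper was clear of everything.

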